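# Close up a specimen carrier for the courier

## Task

Get the specimen carrier ready for the courier: lay every sample tube that lies loose on the desk down inside the carrier, then put on the metal lid by tilting its oblong eye past the wide head of the stud and levelling it, so that it lies flat on the rim and is held under the stud's head. Last, turn both black wing catches at the other end a quarter turn clockwise, so that their lugs point squarely over the lid. Leave the strip bottle and the dropper bottle standing where they are.

Things in the scene. Friction and masses are not known exactly. Their poses are not given: they have to be found in the camera images.
- carrier: Grey open-topped carrier fixed to the desk: 120 mm along its x, 178 mm along y, rim 50 mm high, walls 4 mm; origin under its centre, x axis from the stud end (near the robot) to the catch end, z up, turned at most 0.25 rad. A ledge, top 32 mm high, sticks out 43 mm from each end (50 mm wide at the stud, 150 mm at the catches).
- stud_neck (a point): On the axis of the upright steel stud, at the underside of its head, 56.5 mm above the desk, at carrier x -84 mm, y 0. Neck 8 mm thick, rising from the ledge; T-shaped head 34 mm long along the carrier's x, 13 mm wide, 4 mm thick. Axes as the carrier's.
- catch_left (a joint): Quarter-turn wing catch, axis at carrier x +84 mm, y +50 mm. 0: lug points to carrier -y (right), clear of the lid. Grows clockwise seen from above; at 1.6 rad the lug (34 mm long from the axis, 12 mm wide, underside 56 mm above the desk) points to -x over the lid's far edge. Stop at 1.75. Friction 0.04 N m holds it where left.
- wing_left (a point): Centre of the left catch's black wing, on its axis, 80 mm above the desk. The wing is a bar 36 mm long, 12 mm thick, 24 mm high, along the y axis of this point (within 0.03 rad); the point turns with the catch: its axes are the carrier's turned clockwise by the joint value.
- catch_right (a joint): Quarter-turn wing catch, axis at carrier x +84 mm, y -50 mm. 0: lug points to carrier -y (right), clear of the lid. Grows clockwise seen from above; at 1.6 rad the lug (34 mm long from the axis, 12 mm wide, underside 56 mm above the desk) points to -x over the lid's far edge. Stop at 1.75. Friction 0.04 N m holds it where left.
- wing_right (a point): Centre of the right catch's black wing, on its axis, 80 mm above the desk. The wing is a bar 36 mm long, 12 mm thick, 24 mm high, along the y axis of this point (within 0.03 rad); the point turns with the catch: its axes are the carrier's turned clockwise by the joint value.
- lid_grip (a point): Centre of the bar handle on the loose aluminium lid (about 0.25 kg), 30 mm above the lid's underside. Bar 12 mm thick along the lid's x, 84 mm long, 18 mm high, a post under each end, free between for 60 mm. Lid x points from eye to far edge, z up from the plate. From this point along x the plate (4 mm thick, 176 mm wide) spans -62 to +70 mm, its tongue (44 mm wide) -102 to -62.
- lid_eye (a point): Centre of the oblong eye in the lid's tongue (28 mm along the lid's x, 20 mm along y; 12 mm of metal beyond it), half-way through the plate; 76 mm along -x and 28 mm below lid_grip. On the closed carrier it is 52 mm above the desk.
- carrier_in (a point): Centre of the carrier's inner floor, 6 mm above the desk, axes as the carrier's. Inside it measures 112 mm along x, 170 mm along y. Four ribs (6 mm high, 4 mm wide) along x at y -46.5, -15.5, 15.5 and 46.5 mm part it into five lanes, one for each tube lying along x; the middle lanes are centred at y -31, 0 and 31 mm.
- lid_far (a point): Middle of the lid's far edge, half-way through the plate, 146 mm along the lid's x from lid_eye; 52 mm above the desk on the closed carrier.
- tube1_mid (a point): Centre of a sample tube lying on its side: about 88 mm long along its y axis, 12 mm thick at the barrel where it is gripped, 6.5 mm above what it lies on, 20 g; flat-sided enough not to roll. May be absent (three to five of the five tubes are there).
- tube2_mid (a point): Centre of a sample tube lying on its side: about 88 mm long along its y axis, 12 mm thick at the barrel where it is gripped, 6.5 mm above what it lies on, 20 g; flat-sided enough not to roll. May be absent (three to five of the five tubes are there).
- tube3_mid (a point): Centre of a sample tube lying on its side: about 88 mm long along its y axis, 12 mm thick at the barrel where it is gripped, 6.5 mm above what it lies on, 20 g; flat-sided enough not to roll. May be absent (three to five of the five tubes are there).
- tube4_mid (a point): Centre of a sample tube lying on its side: about 88 mm long along its y axis, 12 mm thick at the barrel where it is gripped, 6.5 mm above what it lies on, 20 g; flat-sided enough not to roll. May be absent (three to five of the five tubes are there).
- tube5_mid (a point): Centre of a sample tube lying on its side: about 88 mm long along its y axis, 12 mm thick at the barrel where it is gripped, 6.5 mm above what it lies on, 20 g; flat-sided enough not to roll. May be absent (three to five of the five tubes are there).
- strips: Bystander: white strip bottle with black cap, 50 mm thick, 133 mm high, origin under its base.
- dropper: Bystander: small white dropper bottle, 26 mm thick, 62 mm high, origin under its base.

How it is judged:
By the outcome, as a careful person would: the job done as asked, in the order asked, and still so for the second after the job is handed in, with the robot touching nothing.
Of tube1, tube2, tube3, tube4, tube5 only 3 to 5 are there at a start; the rules pass over those that are not, and their reading is None.
At some moment in a run one of tube1, tube2, tube3, tube4, tube5, lid may be knocked a few centimetres aside while the robot is not near it.
Once in a run the grip may slacken for a moment while it holds something.
It also fails if it takes over 210 s, if anything falls off the work surface, if the arm or the gripper's body presses on something with over 40 N, if the wrist force passes 120 N, or if a joint passes its speed limit or range.

## Robot

A 6-joint arm with a two-finger parallel gripper is mounted at the origin on a cart in front of the work surface, level with it; the furniture and walls round the work are solid. World frame = base frame: x ahead of the robot, y to its left, z up, the work surface at z = 0. Lengths are in m, angles in rad, forces in N, time in s.
With the tool pointing down it reaches from about 0.375 to 0.975 m from the base axis. Payload 3.8 kg.
Tool frame: the origin (TCP) lies midway between the tips of the shut fingers; the grasp point (between the pads) lies 19 mm behind it (r.grip_depth is the distance from the TCP to the grasp point, in m); z points along the fingers, y is the direction in which the jaws open and shut (so a half turn about z gives the same grasp; the last joint's range is limited). The gripper opens to 85 mm and grips with 20 to 120 N. Pads are 22 mm wide; open, the fingers measure 114 mm over their backs; the gripper's body (76 mm by 85 mm) begins 54 mm behind the grasp point. The pads swing forward as they close: fully open they stand 13 mm farther back than shut.
Start: joints at [-1.166, 0.264, 1.604, -0, 1.274, -0.037], TCP at [0.289, -0.61, 0.192] pointing down, gripper open.
Joint ranges: [-2.63, 2.63], [-0.94, 2.18], [0.31, 2.57], [-1.31, 4.45], [0, 2.66], [-2.55, 2.55]. Speed limits (rad/s): [2.57, 2.57, 3.14, 3.14, 3.14, 3.14].

## Interface

Orientations are given as a unit quaternion [w, x, y, z].
In Python, from station import read_state, imaging, r gives the robot as it stands.
- The arm moves only by the tool apply_moves, never from a script. Its argument "commands" is a list of rows, each a list of 7 numbers: the closure, from 0 (fully open) to 1 (shut), then the shift along the world's x, y, z in mm, then the turn, a rotation vector about the world's x, y, z in degrees. In form: [[hand, dx, dy, dz, wx, wy, wz], ...]. A call has 1 to 12 rows; each row shifts and turns the commanded pose from where the row before left it; what a row does not reach is not made up. A row lasts 1/10 s, in which the tool goes at most 50 mm and 8.59 degrees, less where a joint would pass 70% of its speed; a pose out of reach is approached as far as the arm can. A call is refused whole if a number of a shift passes 50 or a number of a turn 8.59, either way. A call with a gripper value outside its range is refused whole. The fingers move at their own pace and stop on an object; "newtons" is the grip in N (left out, the last holds). Time passes only in rows, so rows that do not move let the fingers close. It gives the time, the measured TCP pose, the force and the opening at its end, in the units of the state.
- read_state(): the state, without advancing time (a new reading comes with each control period).
- imaging.get_image(name): name is "side" or "top" or "wrist"; returns the picture (420x560x3 uint8, red, green, blue); there is no depth.
- imaging.camera_info(name): a dict with "mtx" (3x3 intrinsics, pixels), "xyz" and "orientation" of the camera in the world. Camera axes: x right, y down, z forward; pixel columns grow to the right and rows downward; lengths in m; the calibration is good to about 2 mm. A picture is of the moment at which its call begins: read the wrist's pose just before it. camera_info takes no time and is no camera call; for the wrist camera it gives the pose at the moment of the call.
- r.sign_off(): hands the job in, once; it reports no verdict.
Trained networks look in the newest picture that a camera, given by its name, has taken for a name from the list of things; names that differ only in an ending like _2 or _b are one class to them, and where a whole thing is asked for, a point or a joint stands for the part that bears it (a point fixed in the world has none). Each returns a list of dicts, best first, with "score" (0 to 1); they miss things now and then, are a little off and sometimes report something else, mostly with a low value. They report only what shows in the picture. A call takes as long as a camera call.
- imaging.silhouettes(camera, label): "pixels" (420x560 bool, what is visible of it) and "extent" ([left, top, right, bottom] in pixels, round what is visible of it).
The state is a dict: "time": time; "q": joint angles; "qd": joint speeds; "joint_efforts": joint torques, N m; "position": TCP position; "tcp_rot": TCP orientation; "ft_force": force on the tool from outside, world axes, zero at the start; "wrist_torque": the same for the moment, N m; "opening": finger opening in m.
Only numpy, scipy, OpenCV 4.12 (cv2) and the standard library are available. Lean on these libraries where they do the work, as an engineer would, in place of code of your own. Each camera call takes 0.05 s, during which the arm holds its last target. There are 200 camera calls.

## Working session

There is one attempt and no reset: what is moved stays moved. The work goes in short steps, Python scripts to look and compute and a tool call to move; the robot and the scene stay as the last step left them, time stands still between calls to the robot, and variables do not carry over. Pictures are saved under pics/ and viewed, about 12 in all and at most 16, crops included, and the job is handed in when it is done.

Besides the shell and the picture viewer there is one more tool, called by a JSON object that holds its "op" and its "data", one argument or row to a line. apply_moves: Moves the arm, as the interface text tells. Its arguments: {"type":"object","properties":{"commands":{"type":"array","items":{"type":"array","items":{"type":"number"}}},"newtons":{"type":"number"}},"required":["commands"]}

```bash
ls; mkdir -p pics
python3 - <<'E'
from station import read_state, imaging, r
import cv2, numpy as np
print(read_state())
for n in ("side","top"):
    im=imaging.get_image(n); cv2.imwrite(f"pics/{n}0.png",im[:,:,::-1]); print(n,imaging.camera_info(n))
    for l in ["carrier","tube1_mid","lid_grip","strips","dropper","catch_left"]:
        for d in imaging.silhouettes(n,l): 
            print(l,round(d["score"],2),d["extent"],d["pixels"].sum())
E
```

```text
pics
{'time': 0.0, 'q': array([-1.16587967e+00,  2.64741391e-01,  1.60541909e+00,  3.55994914e-06,
        1.27369019e+00, -3.68525953e-02]), 'qd': array([-0.00018086, -0.000626  , -0.00054378, -0.00114386, -0.00090891,
        0.00133621]), 'joint_efforts': array([-1.63413388e-03, -5.15115523e+01, -3.67310858e+01, -2.59299059e-04,
        1.28886499e-02,  3.35646604e-06]), 'position': array([ 0.28828657, -0.60941187,  0.19034571]), 'tcp_rot': array([-1.11025446e-03,  9.75703509e-01,  2.19092192e-01, -2.04930091e-04]), 'ft_force': array([ 0.04632601, -0.29264564,  0.30069732]), 'wrist_torque': array([-0.01616312,  0.01395857,  0.0380431 ]), 'opening': 0.08509227344976117}
side {'mtx': array([[433.81748353,   0.        , 275.22304709],
       [  0.        , 433.81748353, 205.41698992],
       [  0.        ,   0.        ,   1.        ]]), 'xyz': array([ 0.42917811, -0.86411489,  0.56453822]), 'orientation': array([-0.46819739,  0.87691232, -0.09303974,  0.05621022])}
carrier 0.58 [200.5, 140.7, 292.1, 213.5] 3773
tube1_mid 0.69 [307.4, 255.1, 333.5, 288.6] 281
lid_grip 0.73 [159.8, 228.8, 261.6, 298.9] 4457
strips 0.57 [309.8, 126.9, 329.5, 179.6] 941
dropper 0.55 [327.6, 180.6, 335.6, 201.8] 196
dropper 0.54 [309.7, 125.7, 330.1, 179.4] 988
catch_left 0.58 [270.9, 140.1, 281.2, 162.3] 119
top {'mtx': array([[480.98116589,   0.        , 282.90389401],
       [  0.        , 480.98116589, 219.82709903],
       [  0.        ,   0.        ,   1.        ]]), 'xyz': array([ 0.45288487, -0.10425693,  1.38944057]), 'orientation': array([-0.03374844,  0.71242079, -0.69962124,  0.04298581])}
carrier 0.76 [191.2, 194.6, 256.1, 268.7] 3786
lid_grip 0.91 [278.0, 245.1, 347.0, 307.1] 2976
strips 0.57 [198.7, 143.0, 224.0, 173.2] 421
catch_left 0.7 [188.1, 196.8, 255.0, 269.2] 3828
catch_left 0.58 [198.6, 198.0, 222.4, 203.9] 103
catch_left 0.48 [199.1, 143.1, 226.9, 171.3] 426
```

Run:
```python
import cv2
a=cv2.imread("pics/top0.png")[100:380,130:490]; cv2.imwrite("pics/top0c.png",cv2.resize(a,None,fx=2.2,fy=2.14,interpolation=cv2.INTER_CUBIC))
b=cv2.imread("pics/side0.png")[90:340,120:440]; cv2.imwrite("pics/side0c.png",cv2.resize(b,None,fx=2.5,fy=2.4,interpolation=cv2.INTER_CUBIC))
```

```text
(no output)
```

View pics/top0c.png

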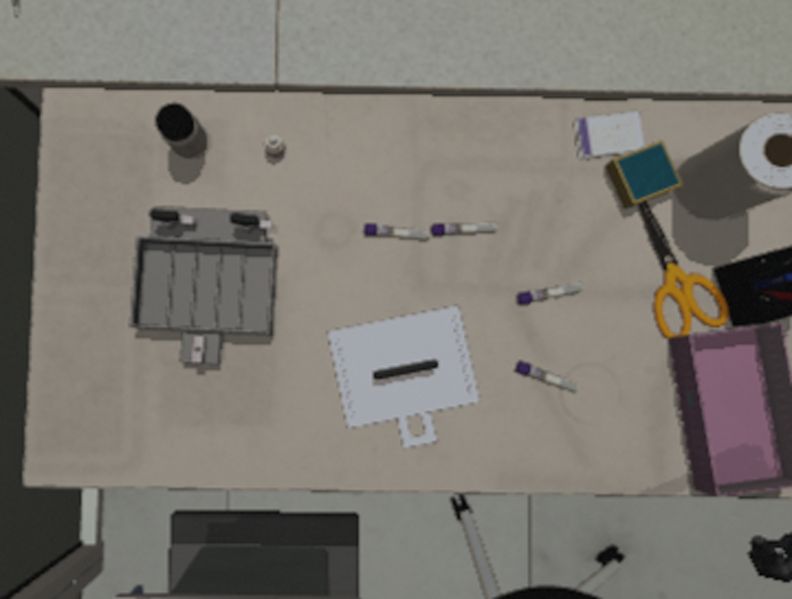

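View pics/side0c.png

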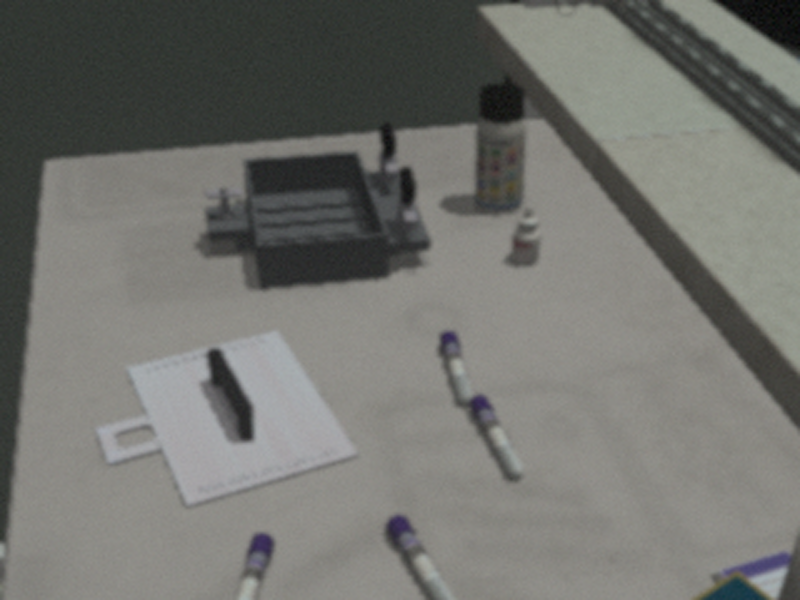

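```bash
cat > h.py <<'E'
import numpy as np, cv2
from scipy.spatial.transform import Rotation as R
from station import read_state, imaging, r
def rot(q): return R.from_quat([q[1],q[2],q[3],q[0]])
def p2w(info,u,v,z):
    d=rot(info["orientation"]).apply(np.linalg.inv(info["mtx"])@[u,v,1.]); c=info["xyz"]
    return c+d*(z-c[2])/d[2]
def w2p(info,p):
    c=rot(info["orientation"]).inv().apply(np.array(p)-info["xyz"]); h=info["mtx"]@c; return h[:2]/h[2]
def tcp():
    s=read_state(); return s["position"],rot(s["tcp_rot"]),s
E
python3 - <<'E'
from h import *
i=imaging.camera_info("top")
def P(n,u,v,z): print(n,(p2w(i,u/2.2+130,v/2.14+100,z)*1000).round(0))
for n,u,v,z in [("t1cap",365,230,.0065),("t1tip",428,235,.0065),("t2cap",432,230,.0065),("t2tip",496,228,.0065),("t3cap",518,298,.0065),("t3tip",579,288,.0065),("t4cap",517,367,.0065),("t4tip",574,387,.0065),
("h1",374,376,.035),("h2",437,364,.035),("eye",416,430,.004),("lidFL",329,333,.004),("lidFR",459,307,.004),
("c1",136,240,.05),("c2",277,240,.05),("c3",273,334,.05),("c4",133,330,.05),("stud",199,348,.058),("wl",165,216,.085),("wr",245,220,.085),("strips",175,118,.133),("dropper",275,145,.06),("nearedge",200,487,0),("faredge",200,90,0)]: P(n,u,v,z)
p,q,s=tcp(); w=imaging.camera_info("wrist")
print(w["mtx"], q.inv().apply(w["xyz"]-p), (q.inv()*rot(w["orientation"])).as_matrix().round(3))
E
```

```text
t1cap [ 641. -158.    6.]
t1tip [ 635. -241.    6.]
t2cap [ 642. -247.    6.]
t2tip [ 647. -331.    6.]
t3cap [ 552. -360.    6.]
t3tip [ 567. -441.    6.]
t4cap [ 459. -359.    6.]
t4tip [ 434. -433.    6.]
h1 [ 444. -171.   35.]
h2 [ 461. -251.   35.]
eye [ 374. -228.    4.]
lidFL [ 500. -113.    4.]
lidFR [ 538. -283.    4.]
c1 [616. 135.  50.]
c2 [619. -44.  50.]
c3 [496. -42.  50.]
c4 [498. 134.  50.]
stud [476.  49.  58.]
wl [643.  94.  85.]
wr [640.  -6.  85.]
strips [759.  79. 133.]
dropper [744. -39.  60.]
nearedge [294.  49.   0.]
faredge [832.  66.   0.]
[[291.14383985   0.         279.48275001]
 [  0.         291.14383985 207.83397613]
 [  0.           0.           1.        ]] [ 0.06988291 -0.0004579  -0.18117599] [[ 0.    -0.963 -0.269]
 [ 1.     0.    -0.   ]
 [ 0.    -0.269  0.963]]
```

{"op": "apply_moves", "data": {
  "commands": [
    [0,26,35,-10,0,0,7.7],
    [0,26,35,-10,0,0,7.7],
    [0,26,35,-10,0,0,7.7],
    [0,26,35,-10,0,0,7.7],
    [0,27,36,-10,0,0,7.7],
    [0,27,37,-10,0,0,7.7],
    [0,0,0,0,0,0,0]
  ],
  "newtons": 40
}}

```text
time: 1.4
position: [0.4485, -0.3918, 0.1299]
tcp_rot: [-0.002, 0.809, 0.587, 0.001]
ft_force: [-0.4, -0.2, -0.1]
opening: 0.0851
```

```bash
cat >> h.py <<'E'
def shot(name,cam="wrist"):
    i=imaging.camera_info(cam); im=imaging.get_image(cam); cv2.imwrite(f"pics/{name}.png",im[:,:,::-1]); return i,im
def yaw():
    p,q,s=tcp(); x=q.apply([1,0,0]); return np.degrees(np.arctan2(x[1],x[0]))
def tubes(label="tube1_mid",zc=.0065,cam="wrist",info=None):
    """centre and axis yaw of each tube in the newest picture"""
    out=[]
    for d in imaging.silhouettes(cam,label):
        ys,xs=np.nonzero(d["pixels"])
        if len(xs)<30: continue
        W=np.array([p2w(info,u,v,zc)[:2] for u,v in zip(xs,ys)])
        (cx,cy),(a,b),ang=cv2.minAreaRect((W*1000).astype(np.float32))
        C=np.cov(W.T); w,V=np.linalg.eigh(C); e=V[:,1]; e=e*np.sign(e[1] or 1)
        out.append((round(d["score"],2),round(cx),round(cy),round(np.degrees(np.arctan2(e[1],e[0])),1),(round(a),round(b)),[round(t) for t in d["extent"]]))
    return out
E
python3 - <<'E'
from h import *
p,q,s=tcp(); print(p.round(4),yaw(),s["time"])
i,im=shot("w1")
for t in tubes(info=i): print(t)
E
```

```text
[ 0.4485 -0.3918  0.1299] 71.9300221220189 1.4
(0.71, 647, -296, np.float64(93.4), (16, 66), [434, 1, 464, 76])
```

View pics/w1.png

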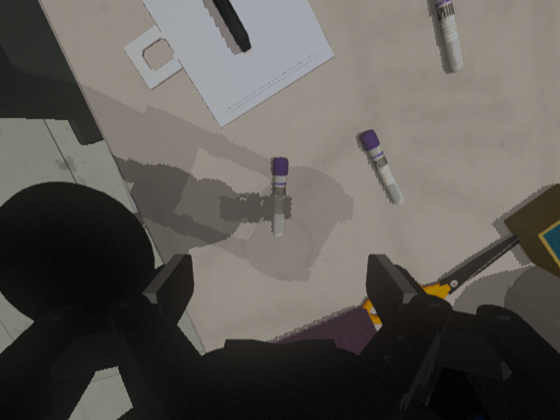

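Run:
```python
from h import *
i=imaging.camera_info("wrist")
for n,a,b in [("t4",(280,157),(279,237)),("t3",(368,130),(401,204))]:
    A=p2w(i,*a,.0065);B=p2w(i,*b,.0065);d=A-B
    print(n,((A+B)*500).round(1),np.linalg.norm(d).round(4),np.degrees(np.arctan2(d[1],d[0])).round(1))
print("eye",p2w(i,158,53,.003))
```

```text
t4 [ 446.2 -401.7    6.5] 0.089 70.9
t3 [ 561.9 -405.6    6.5] 0.0886 100.1
eye [ 0.38045082 -0.22898732  0.003     ]
```

{"op": "apply_moves", "data": {
  "commands": [
    [0,-2,-10,-40,0,0,-1],
    [0,0,0,-40,0,0,0],
    [0,0,0,-30,0,0,0],
    [0,0,0,-15,0,0,0],
    [0,0,0,0,0,0,0],
    [1,0,0,0,0,0,0],
    [1,0,0,0,0,0,0],
    [1,0,0,0,0,0,0],
    [1,0,0,0,0,0,0],
    [1,0,0,0,0,0,0],
    [1,0,0,0,0,0,0]
  ],
  "newtons": 40
}}

```text
time: 2.6
position: [0.4448, -0.4072, 0.0071]
tcp_rot: [0.0, 0.817, 0.577, 0.0]
ft_force: [-0.5, -0.2, 0.5]
opening: -0.0
```

Run:
```python
from h import *
i,im=shot("w2"); p,q,s=tcp(); print(p,s["opening"],s["ft_force"])
cv2.imwrite("pics/w2.png",im[:,:,::-1])
```

```text
[ 0.44471187 -0.40718343  0.00691123] -0.00027523999053227804 [ 0.03997447 -0.44157496  0.33696475]
```

View pics/w2.png

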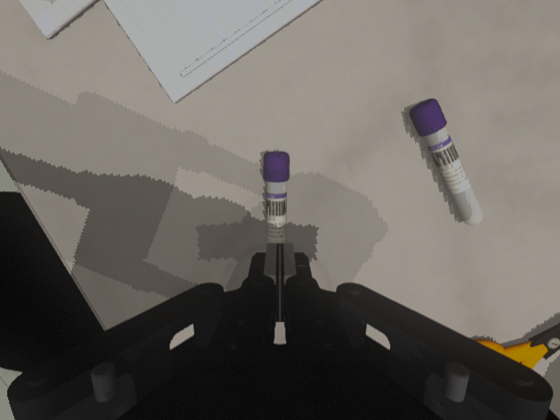

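Run:
```python
from h import *
i=imaging.camera_info("wrist"); p=tcp()[0]
A=p2w(i,276,153,.0065);B=p2w(i,277,240,.009);d=A-B;d/=np.linalg.norm(d)
print(A,B,A-0.044*d,p,np.degrees(np.arctan2(d[1],d[0])),yaw())
A=p2w(i,428,101,.0065);B=p2w(i,474,222,.0065); print((A+B)/2,np.linalg.norm(A-B))
```

```text
[ 0.46147777 -0.35579004  0.0065    ] [ 0.44316464 -0.40909454  0.009     ] [ 0.44719549 -0.39736185  0.00844973] [ 0.44471187 -0.40718343  0.00691123] 71.03948750626068 70.52166564743169
[ 0.56246345 -0.39923766  0.0065    ] 0.08514058631375829
```

{"op": "apply_moves", "data": {
  "commands": [
    [0,0,0,8,0,0,0],
    [0,0,0,0,0,0,0],
    [0,2,8,0,0,0,0],
    [0,0,0,0,0,0,0],
    [0,0,0,-14,0,0,0],
    [0,0,0,0,0,0,0],
    [1,0,0,0,0,0,0],
    [1,0,0,0,0,0,0],
    [1,0,0,0,0,0,0],
    [1,0,0,0,0,0,0],
    [1,0,0,0,0,0,0],
    [1,0,0,0,0,0,0]
  ],
  "newtons": 40
}}

```text
time: 3.85
position: [0.4467, -0.3993, 0.0009]
tcp_rot: [0.0, 0.817, 0.577, 0.0]
ft_force: [-0.1, 0.8, -0.3]
opening: -0.0002
```

Run:
```python
from h import *
i,im=shot("w3"); j,im2=shot("s3","side")
cv2.imwrite("pics/w3.png",np.hstack([im[100:400,130:430],cv2.resize(im2[200:380,100:350],(416,300))])[:,:,::-1])
```

```text
(no output)
```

View pics/w3.png

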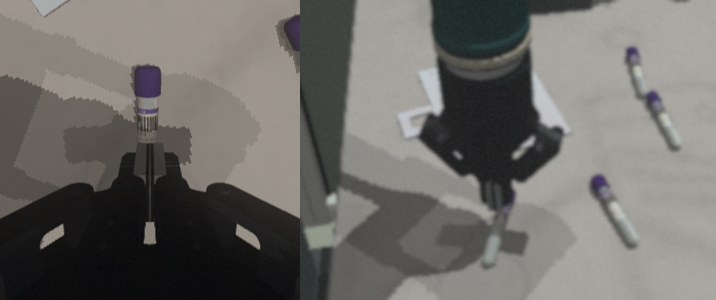

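Run:
```python
from h import *
j=imaging.camera_info("side"); p,q,s=tcp(); i=imaging.camera_info("wrist")
f=lambda x:((w2p(j,x)-[100,200])*1.667+[300,0]).round()
for z in (0,.02,.04): print(z,f(p+[0,0,z]), (w2p(i,p+[0,0,z])-[130,100]).round())
for a,b in [((490,262),(506,188))]:
  for (u,v) in (a,b): print(p2w(j,(u-300)/1.667+100,v/1.667+200,.0065))
A=p2w(i,278,166,.0065);print(A)
print(s["ft_force"],s["opening"])
```

```text
0 [498. 232.] [148. 135.]
0.02 [497. 218.] [148. 148.]
0.04 [496. 204.] [148. 163.]
[ 0.43523039 -0.43576347  0.0065    ]
[ 0.45999767 -0.35054451  0.0065    ]
[ 0.46219701 -0.35506942  0.0065    ]
[0.60406492 0.40203411 0.05301081] 1.596552470371935e-05
```

Run:
```python
import cv2,numpy as np
a=cv2.imread("pics/s3.png")[290:370,180:260]; b=cv2.imread("pics/w2.png")[200:360,220:340]
cv2.imwrite("pics/z3.png",np.hstack([cv2.resize(a,(450,450),interpolation=cv2.INTER_CUBIC),cv2.resize(b,(338,450),interpolation=cv2.INTER_CUBIC)]))
```

```text
(no output)
```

View pics/z3.png

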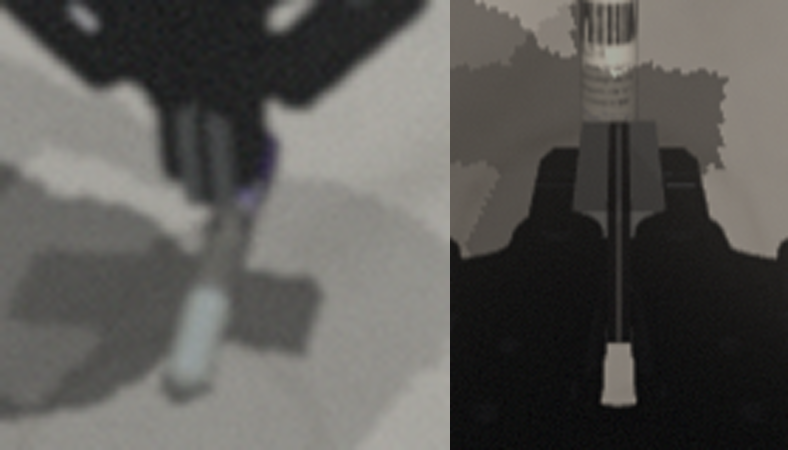

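Run:
```python
from h import *
print({k:getattr(r,k) for k in dir(r) if not k.startswith("_") and not callable(getattr(r,k))})
i=imaging.camera_info("wrist"); p,q,s=tcp(); print(p)
for z in (0,.01,.015,.019,.02,.025,.03): print(z,w2p(i,p+q.apply([.011,0,-z])).round())
j=imaging.camera_info("side")
for z in (0,.01,.02,.03,.04): print(z,w2p(j,p+q.apply([-.011,0,-z])).round(1))
```

```text
{'grip_depth': 0.0187}
[ 0.44666093 -0.39922513  0.00078736]
0 [278. 220.]
0.01 [278. 225.]
0.015 [278. 227.]
0.019 [278. 230.]
0.02 [278. 230.]
0.025 [278. 233.]
0.03 [278. 236.]
0 [217.5 344.9]
0.01 [217.1 340.7]
0.02 [216.7 336.5]
0.03 [216.3 332.1]
0.04 [215.8 327.8]
```

{"op": "apply_moves", "data": {
  "commands": [
    [0,0,0,8,0,0,0],
    [0,0,0,0,0,0,0],
    [0,0,0,0,0,0,0],
    [0,0,0,0,0,0,0],
    [0,0,0,-8,0,0,0],
    [0,0,0,-4,0,0,0],
    [0,0,0,0,0,0,0]
  ]
}}

```text
time: 4.65
position: [0.4456, -0.3982, -0.0049]
tcp_rot: [-0.001, 0.817, 0.577, -0.0]
ft_force: [-0.6, 0.1, 0.2]
opening: 0.085
```

{"op": "apply_moves", "data": {
  "commands": [
    [0,0,0,-5,0,0,0],
    [0,0,0,-5,0,0,0],
    [0,0,0,0,0,0,0]
  ]
}}

```text
time: 4.95
position: [0.446, -0.3986, -0.0144]
tcp_rot: [-0.001, 0.817, 0.577, -0.0]
ft_force: [-0.8, 1.5, 0.2]
opening: 0.0855
```

Run:
```python
from h import *
j,im2=shot("s4","side"); p,q,s=tcp(); print(p,s["ft_force"],w2p(j,p))
i,im=shot("w4")
cv2.imwrite("pics/z4.png",np.hstack([cv2.resize(im2[280:370,170:270],(500,450)),cv2.resize(im[160:400,200:360],(300,450))])[:,:,::-1])
```

```text
[ 0.44616541 -0.39874935 -0.01402117] [ 0.23049047 -0.10055056 -0.16208685] [219.28503793 345.12364728]
```

View pics/z4.png

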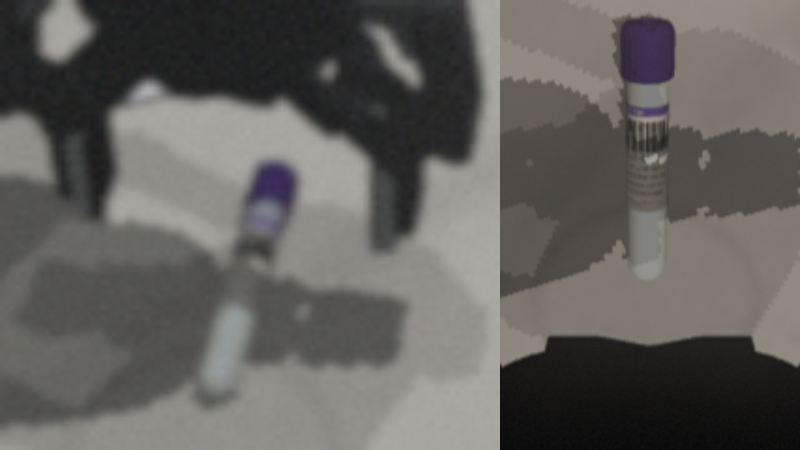

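{"op": "apply_moves", "data": {
  "commands": [
    [0,0,0,-8,0,0,0],
    [0,0,0,-7,0,0,0],
    [0,0,0,-5,0,0,0],
    [0,0,0,0,0,0,0]
  ]
}}

```text
time: 5.45
position: [0.4457, -0.3983, -0.0347]
tcp_rot: [-0.001, 0.817, 0.577, -0.0]
ft_force: [0.4, -0.0, 0.5]
opening: 0.0857
```

{"op": "apply_moves", "data": {
  "commands": [
    [1,0,0,0,0,0,0],
    [1,0,0,0,0,0,0],
    [1,0,0,0,0,0,0],
    [1,0,0,0,0,0,0],
    [1,0,0,0,0,0,0]
  ]
}}

```text
time: 5.95
position: [0.4468, -0.3993, -0.0331]
tcp_rot: [0.0, 0.817, 0.577, 0.0]
ft_force: [0.2, -0.2, 6.3]
opening: 0.0118
```

{"op": "apply_moves", "data": {
  "commands": [
    [1,0,0,40,0,0,0],
    [1,0,0,50,0,0,0],
    [1,10,40,50,0,0,-8],
    [1,10,45,10,0,0,-8],
    [1,10,45,0,0,0,-8],
    [1,10,45,0,0,0,-8],
    [1,10,45,0,0,0,-8],
    [1,10,45,0,0,0,-8],
    [1,10,45,0,0,0,-8],
    [1,10,45,0,0,0,-8],
    [1,10,45,0,0,0,-8],
    [1,0,0,0,0,0,0]
  ]
}}

```text
time: 7.15
position: [0.534, -0.01, 0.1056]
tcp_rot: [-0.001, 1.0, -0.002, 0.001]
ft_force: [0.6, 0.0, 0.3]
opening: 0.0112
```

Run:
```python
from h import *
p,q,s=tcp(); print(p.round(4),yaw(),s["opening"],s["ft_force"])
i,im=shot("w5")
for l in ["carrier","wing_left","stud_neck"]:
    for d in imaging.silhouettes("wrist",l): print(l,d["score"],d["extent"],d["pixels"].sum())
```

```text
[ 0.534  -0.01    0.1056] -0.23430070714251 0.011151250711241475 [0.62429623 0.002715   0.33567301]
carrier 0.73 [74.1, 46.0, 318.2, 292.1] 41328
carrier 0.65 [262.6, 175.7, 294.2, 327.4] 3639
carrier 0.5 [378.5, 189.4, 551.2, 344.1] 17826
wing_left 0.79 [78.8, 44.0, 180.2, 81.6] 2310
wing_left 0.49 [76.3, 47.1, 315.7, 290.1] 41685
stud_neck 0.91 [73.8, 43.5, 317.3, 291.6] 41635
```

View pics/w5.png

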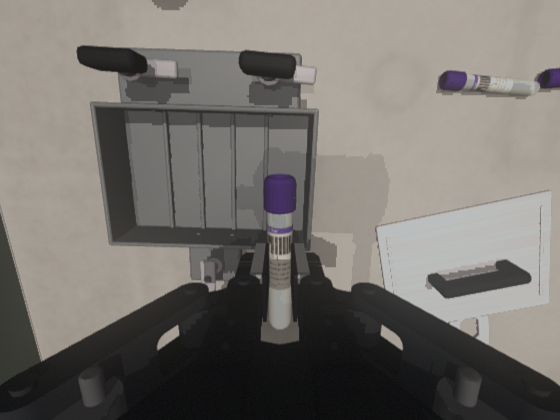

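```bash
cat > fitc.py <<'E'
from h import *
from scipy.optimize import least_squares
i=imaging.camera_info("wrist")
cor=[(60,89,50),(60,-89,50),(-60,-89,50),(-60,89,50)]; px=[(94,103),(318,110),(308,247),(108,243)]
def f(x):
    c,s=np.cos(x[2]),np.sin(x[2])
    return np.ravel([w2p(i,[x[0]+(c*a-s*b)/1000,x[1]+(s*a+c*b)/1000,z/1000])-p for (a,b,z),p in zip(cor,px)])
o=least_squares(f,[.557,.046,0]); print(o.x,np.degrees(o.x[2]),o.fun.round(1))
# free point back-projection
for p in px: print((p2w(i,*p,.05)*1000).round(1))
x=o.x
for n,a,b,z in [("wl",84,50,92),("wr",84,-50,92),("stud",-84,0,60),("lane66",0,66,12),("lane31",0,31,12),("lane0",0,0,12),("lane-31",0,-31,12),("lane-66",0,-66,12)]:
    c,s=np.cos(x[2]),np.sin(x[2]); P=[x[0]+(c*a-s*b)/1000,x[1]+(s*a+c*b)/1000,z/1000]; print(n,np.round(P,4),w2p(i,P).round())
# lid handle ends
A=p2w(i,432,280,.037);B=p2w(i,528,276,.037);print("lid",A,B)
A=p2w(i,446,80,.0065);B=p2w(i,537,88,.0065);print("t1",(A+B)/2,np.linalg.norm(A-B))
E
python3 fitc.py
```

```text
[ 0.55917795  0.0446418  -0.03935324] -2.2547747790596246 [-5.6 -3.1  3.  -1.6  3.1  5.  -0.   2.6]
[620.4 127.3  50. ]
[614.4 -44.4  50. ]
[500.5 -39.1  50. ]
[505.2 135.5  50. ]
wl [0.6451 0.0913 0.092 ] [104.  54.]
wr [ 0.6411 -0.0086  0.092 ] [269.  60.]
stud [0.4752 0.0479 0.06  ] [208. 279.]
lane66 [0.5618 0.1106 0.012 ] [147. 172.]
lane31 [0.5604 0.0756 0.012 ] [184. 173.]
lane0 [0.5592 0.0446 0.012 ] [217. 174.]
lane-31 [0.558  0.0137 0.012 ] [250. 175.]
lane-66 [ 0.5566 -0.0213  0.012 ] [287. 176.]
lid [ 0.46027544 -0.15970622  0.037     ] [ 0.46406126 -0.25050255  0.037     ]
t1 [ 0.63784121 -0.20409785  0.0065    ] 0.08273493667600038
```

{"op": "apply_moves", "data": {
  "commands": [
    [1,9,38,0,0,0,-2],
    [1,9,38,0,0,0,0],
    [1,9,38,0,0,0,0],
    [1,0,0,-35,0,0,0],
    [1,0,0,-40,0,0,0],
    [1,0,0,-30,0,0,0],
    [1,0,0,-18,0,0,0],
    [1,0,0,0,0,0,0]
  ]
}}

```text
time: 8.15
position: [0.5585, 0.0972, -0.0201]
tcp_rot: [0.0, 1.0, -0.021, -0.002]
ft_force: [0.5, -0.8, -1.2]
opening: 0.0116
```

Run:
```python
from h import *
p,q,s=tcp(); print(p.round(4),yaw(),s["opening"],s["ft_force"])
i,im=shot("w6"); j,im2=shot("s6","side")
cv2.imwrite("pics/z6.png",np.hstack([im[0:400:,150:430],cv2.resize(im2[100:240,180:320],(400,400))])[:,:,::-1])
```

```text
[ 0.5585  0.0972 -0.0201] -2.4512633933655636 0.011557396061724198 [ 0.48650172 -0.81799089 -1.20306248]
```

View pics/z6.png

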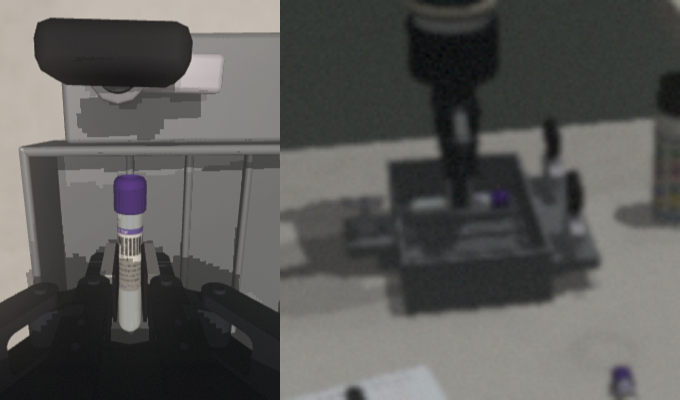

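{"op": "apply_moves", "data": {
  "commands": [
    [1,3,8,0,0,0,0],
    [1,0,0,0,0,0,0],
    [1,0,0,-3,0,0,0],
    [1,0,0,0,0,0,0],
    [0.78,0,0,0,0,0,0],
    [0.78,0,0,0,0,0,0],
    [0.78,0,0,0,0,0,0],
    [0.78,0,0,25,0,0,0],
    [0.78,0,0,45,0,0,0],
    [0.5,0,0,45,0,0,0],
    [0,0,0,20,0,0,0]
  ]
}}

```text
time: 9.35
position: [0.5661, 0.1077, 0.1194]
tcp_rot: [-0.001, 1.0, -0.02, 0.004]
ft_force: [0.8, 0.2, 0.3]
opening: 0.0472
```

Run:
```python
from h import *
p,q,s=tcp(); print(p.round(4),yaw(),s["opening"],s["ft_force"])
i,im=shot("w7")
cv2.imwrite("pics/z7.png",im[0:400:,:,::-1])
```

```text
[0.5661 0.1077 0.1194] -2.349116320425546 0.047186128937066786 [0.82325785 0.23260965 0.28094868]
```

View pics/z7.png

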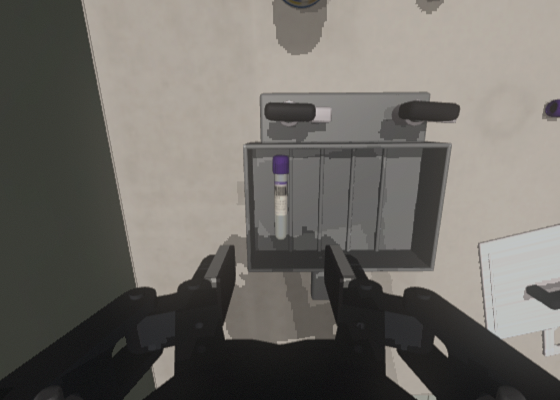

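{"op": "apply_moves", "data": {
  "commands": [
    [0,6,-28,0,0,0,8],
    [0,6,-28,0,0,0,8],
    [0,6,-28,0,0,0,8],
    [0,6,-28,0,0,0,8],
    [0,6,-28,0,0,0,8],
    [0,6,-28,0,0,0,8],
    [0,6,-28,-10,0,0,8],
    [0,6,-28,-10,0,0,8],
    [0,6,-28,-10,0,0,8],
    [0,8,-28,-10,0,0,8],
    [0,9,-30,-10,0,0,8],
    [0,0,0,0,0,0,0]
  ]
}}

```text
time: 10.6
position: [0.6333, -0.2059, 0.0616]
tcp_rot: [-0.001, 0.734, 0.68, -0.001]
ft_force: [0.4, 0.6, 0.0]
opening: 0.0855
```

```bash
cat >> h.py <<'E'
def caps(i,im,zc=.0065):
    """purple caps: pixel centroid, area, world"""
    h=cv2.cvtColor(im,cv2.COLOR_RGB2HSV); m=cv2.inRange(h,(118,70,40),(150,255,200))
    n,_,st,ce=cv2.connectedComponentsWithStats(m); 
    return [(ce[k].round(),int(st[k,4]),(p2w(i,*ce[k],zc)*1000).round(1)[:2]) for k in range(1,n) if st[k,4]>40]
E
python3 - <<'E'
from h import *
p,q,s=tcp(); print(p.round(4),yaw(),s["opening"])
i,im=shot("w8")
for c in caps(i,im): print(*c)
for t in tubes(info=i): print(t)
E
cat > fit2.py <<'E'
from h import *
E
```

```text
[ 0.6333 -0.2059  0.0616] 85.61447901681417 0.08546741077841893
[286. 159.] 362 [ 642.8 -162.5]
[295. 263.] 271 [ 644.5 -254.1]
[448. 417.] 80 [ 794.4 -444. ]
(0.79, 646, -285, np.float64(93.5), (16, 90), [289, 248, 312, 334])
```

{"op": "apply_moves", "data": {
  "commands": [
    [0,7,9,-30,0,0,0],
    [0,0,0,-35,0,0,0],
    [0,0,0,-20,0,0,0],
    [0,0,0,-9,0,0,0],
    [0,0,0,0,0,0,0],
    [1,0,0,0,0,0,0],
    [1,0,0,0,0,0,0],
    [1,0,0,0,0,0,0],
    [1,0,0,0,0,0,0],
    [1,0,0,0,0,0,0]
  ]
}}

```text
time: 11.7
position: [0.6415, -0.194, -0.0291]
tcp_rot: [0.0, 0.733, 0.68, 0.0]
ft_force: [-0.8, -0.8, 3.5]
opening: 0.0125
```

{"op": "apply_moves", "data": {
  "commands": [
    [1,0,0,45,0,0,0],
    [1,-7,20,45,0,0,-8],
    [1,-7,25,40,0,0,-8],
    [1,-7,25,0,0,0,-8],
    [1,-7,25,0,0,0,-8],
    [1,-7,25,0,0,0,-8],
    [1,-7,25,0,0,0,-8],
    [1,-7,25,0,0,0,-8],
    [1,-8,25,0,0,0,-8],
    [1,-8,25,0,0,0,-8],
    [1,-8,25,0,0,0,-8],
    [1,-8,25,0,0,0,-8]
  ]
}}

```text
time: 12.9
position: [0.5597, 0.0771, 0.1004]
tcp_rot: [-0.0, 1.0, -0.024, 0.0]
ft_force: [-0.0, 0.9, -0.3]
opening: 0.0108
```

{"op": "apply_moves", "data": {
  "commands": [
    [1,0,0,0,0,0,0],
    [1,0,0,0,0,0,0]
  ]
}}

```text
time: 13.1
position: [0.5601, 0.0764, 0.1004]
tcp_rot: [0.0, 1.0, -0.019, 0.0]
ft_force: [1.0, 0.3, -0.1]
opening: 0.011
```

Run:
```python
from h import *
p,q,s=tcp(); print(p.round(4),yaw(),s["opening"])
i,im=shot("w9")
for c in caps(i,im,.0125): print(*c)
```

```text
[0.5601 0.0764 0.1004] -2.1544278189293973 0.010995108394708328
[246. 161.] 322 [600.3 106.9]
[280. 203.] 1085 [559.6  77.5]
[283. 238.] 59 [523.7  75.2]
```

{"op": "apply_moves", "data": {
  "commands": [
    [1,0,-1,-40,0,0,0],
    [1,0,0,-45,0,0,0],
    [1,0,0,-25,0,0,0],
    [1,0,0,-12,0,0,0],
    [1,0,0,0,0,0,0],
    [0.8,0,0,0,0,0,0],
    [0.8,0,0,0,0,0,0],
    [0.8,0,0,0,0,0,0],
    [0.8,0,0,25,0,0,0],
    [0.8,0,0,45,0,0,0],
    [0.5,0,0,45,0,0,0],
    [0,0,0,20,0,0,0]
  ]
}}

```text
time: 14.35
position: [0.5632, 0.0753, 0.1184]
tcp_rot: [-0.0, 1.0, -0.02, 0.004]
ft_force: [0.6, -0.4, -0.4]
opening: 0.045
```

Run:
```python
from h import *
p,q,s=tcp(); print(p.round(4),yaw(),s["opening"])
i,im=shot("w10")
for c in caps(i,im,.0125): print(*c)
for t in tubes(info=i,zc=.0125): print(t)
```

```text
[0.5632 0.0753 0.1184] -2.3377823280810093 0.04498462717215742
[247. 163.] 275 [600.2 107.1]
[272. 169.] 263 [593.7  82.7]
(0.23, 644, -27, np.float64(85.1), (58, 23), [356, 99, 418, 126])
```

Run:
```python
import cv2
a=cv2.imread("pics/w10.png")[130:290,200:420]; cv2.imwrite("pics/z10.png",cv2.resize(a,(770,560),interpolation=cv2.INTER_CUBIC))
```

```text
(no output)
```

View pics/z10.png

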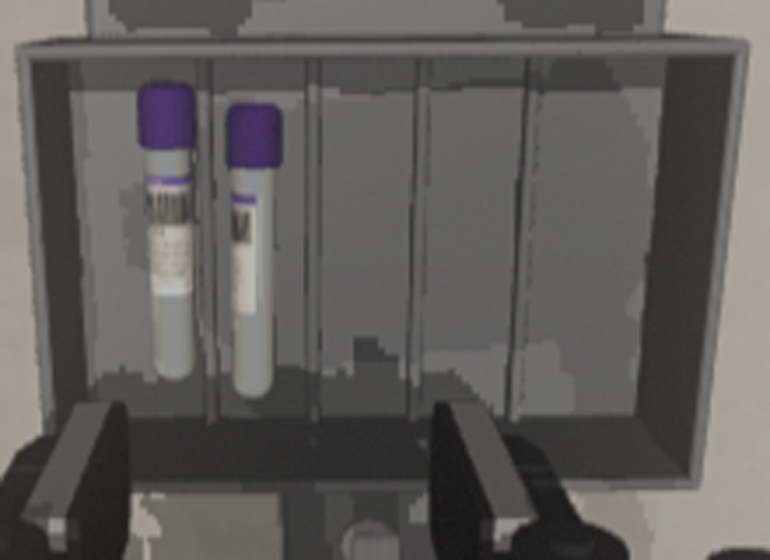

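{"op": "apply_moves", "data": {
  "commands": [
    [0,7,-30,0,0,0,8],
    [0,7,-30,0,0,0,8],
    [0,7,-30,0,0,0,8],
    [0,7,-30,0,0,0,8],
    [0,7,-30,0,0,0,8],
    [0,7,-30,0,0,0,8],
    [0,7,-30,-8,0,0,8],
    [0,7,-30,-8,0,0,8],
    [0,7,-30,-8,0,0,8],
    [0,7,-30,-8,0,0,8],
    [0,7,-30,-8,0,0,8],
    [0,6,-30,-8,0,0,8]
  ]
}}

```text
time: 15.65
position: [0.642, -0.2856, 0.0627]
tcp_rot: [-0.001, 0.682, 0.731, -0.0]
ft_force: [-0.0, -0.3, -0.3]
opening: 0.0853
```

{"op": "apply_moves", "data": {
  "commands": [
    [0,0,0,0,0,0,0]
  ]
}}

```text
time: 15.75
position: [0.6414, -0.2879, 0.0616]
tcp_rot: [-0.002, 0.684, 0.729, -0.001]
ft_force: [-1.2, 0.5, -0.7]
opening: 0.0851
```

Run:
```python
from h import *
p,q,s=tcp(); print(p.round(4),yaw(),s["opening"])
i,im=shot("w11")
for c in caps(i,im): print(*c)
for t in tubes(info=i): print(t)
```

```text
[ 0.6414 -0.2879  0.0616] 93.60783666607377 0.08512827231881424
[285. 169.] 366 [ 644.5 -251.4]
(0.57, 647, -286, np.float64(93.5), (16, 88), [277, 158, 295, 258])
```

{"op": "apply_moves", "data": {
  "commands": [
    [0,5,3,-30,0,0,0],
    [0,0,0,-35,0,0,0],
    [0,0,0,-20,0,0,0],
    [0,0,0,-8,0,0,0],
    [0,0,0,0,0,0,0],
    [1,0,0,0,0,0,0],
    [1,0,0,0,0,0,0],
    [1,0,0,0,0,0,0],
    [1,0,0,0,0,0,0],
    [1,0,0,0,0,0,0]
  ]
}}

```text
time: 16.85
position: [0.6485, -0.282, -0.027]
tcp_rot: [0.0, 0.684, 0.729, 0.0]
ft_force: [-0.5, -0.4, 2.4]
opening: 0.0122
```

{"op": "apply_moves", "data": {
  "commands": [
    [1,0,0,45,0,0,0],
    [1,-8,27,45,0,0,-8],
    [1,-8,30,40,0,0,-8],
    [1,-8,30,0,0,0,-8],
    [1,-8,30,0,0,0,-8],
    [1,-8,30,0,0,0,-8],
    [1,-8,30,0,0,0,-8],
    [1,-8,30,0,0,0,-8],
    [1,-8,30,0,0,0,-8],
    [1,-8,30,0,0,0,-8],
    [1,-8,30,0,0,0,-8],
    [1,-8,30,0,0,0,-8]
  ]
}}

```text
time: 18.05
position: [0.5603, 0.0444, 0.0994]
tcp_rot: [-0.0, 0.999, 0.046, 0.0]
ft_force: [0.2, -0.4, -0.3]
opening: 0.0084
```

{"op": "apply_moves", "data": {
  "commands": [
    [1,0,0,0,0,0,-8],
    [1,0,0,0,0,0,0]
  ]
}}

```text
time: 18.25
position: [0.5605, 0.0442, 0.0993]
tcp_rot: [0.0, 1.0, -0.02, 0.0]
ft_force: [0.3, -1.0, -0.3]
opening: 0.0091
```

Run:
```python
from h import *
p,q,s=tcp(); print(p.round(4),yaw(),s["opening"])
i,im=shot("w12")
for c in caps(i,im,.0125): print(*c)
```

```text
[0.5605 0.0442 0.0993] -2.2720856067493966 0.00906816187678468
[210. 163.] 331 [600.4 107.1]
[238. 169.] 313 [593.7  82.6]
[280. 203.] 1061 [559.8  45.3]
[284. 238.] 56 [524.5  42.4]
```

{"op": "apply_moves", "data": {
  "commands": [
    [1,0,0,-40,0,0,0],
    [1,0,0,-45,0,0,0],
    [1,0,0,-25,0,0,0],
    [1,0,0,-11,0,0,0],
    [1,0,0,0,0,0,0],
    [0.8,0,0,0,0,0,0],
    [0.8,0,0,0,0,0,0],
    [0.8,0,0,0,0,0,0],
    [0.8,0,0,25,0,0,0],
    [0.8,0,0,45,0,0,0],
    [0.5,0,0,45,0,0,0],
    [0,0,0,20,0,0,0]
  ]
}}

```text
time: 19.5
position: [0.5639, 0.0427, 0.1179]
tcp_rot: [0.0, 1.0, -0.02, 0.004]
ft_force: [-0.4, 0.3, 0.8]
opening: 0.0451
```

Run:
```python
from h import *
p,q,s=tcp(); print(p.round(4),yaw(),s["opening"])
i,im=shot("w13")
for c in caps(i,im,.0125): print(*c)
i,im=shot("t13","top")
for c in caps(i,im,.0065): print(*c)
```

```text
[0.5639 0.0427 0.1179] -2.319350870524699 0.04506972143980214
[214. 165.] 286 [600.3 107.2]
[239. 171.] 265 [593.7  82.8]
[270. 171.] 269 [591.6  52.4]
```

{"op": "apply_moves", "data": {
  "commands": [
    [0,0,-34,0,0,0,8],
    [0,0,-34,0,0,0,8],
    [0,0,-34,0,0,0,8],
    [0,0,-34,0,0,0,8],
    [0,0,-34,0,0,0,8],
    [0,0,-34,0,0,0,8],
    [0,0,-34,-8,0,0,8],
    [0,0,-34,-8,0,0,8],
    [0,0,-34,-8,0,0,8],
    [0,0,-34,-8,0,0,8],
    [0,0,-34,-8,0,0,8],
    [0,0,-34,-8,0,0,8]
  ]
}}

```text
time: 20.8
position: [0.5591, -0.3658, 0.0623]
tcp_rot: [-0.002, 0.682, 0.731, -0.0]
ft_force: [0.8, -0.4, 0.8]
opening: 0.0851
```

{"op": "apply_moves", "data": {
  "commands": [
    [0,0,-35,0,0,0,6],
    [0,0,0,0,0,0,0]
  ]
}}

```text
time: 21.0
position: [0.5589, -0.4038, 0.0624]
tcp_rot: [-0.001, 0.646, 0.764, -0.001]
ft_force: [0.3, -0.4, 0.3]
opening: 0.0856
```

Run:
```python
from h import *
p,q,s=tcp(); print(p.round(4),yaw(),s["opening"])
i,im=shot("w14")
for c in caps(i,im): print(*c)
for t in tubes(info=i): print(t)
```

```text
[ 0.5589 -0.4038  0.0624] 99.57132741677313 0.08555482059645697
[279. 166.] 365 [ 553.4 -366.3]
[504. 293.] 528 [ 776.8 -446.8]
```

{"op": "apply_moves", "data": {
  "commands": [
    [0,0,3,-30,0,0,0],
    [0,0,0,-35,0,0,0],
    [0,0,0,-20,0,0,0],
    [0,0,0,-8,0,0,0],
    [0,0,0,0,0,0,0],
    [1,0,0,0,0,0,0],
    [1,0,0,0,0,0,0],
    [1,0,0,0,0,0,0],
    [1,0,0,0,0,0,0],
    [1,0,0,0,0,0,0]
  ]
}}

```text
time: 22.1
position: [0.561, -0.3971, -0.0271]
tcp_rot: [0.001, 0.645, 0.764, 0.0]
ft_force: [-0.2, -0.6, 0.8]
opening: 0.0121
```

{"op": "apply_moves", "data": {
  "commands": [
    [1,0,0,45,0,0,0],
    [1,0,27,45,0,0,-8],
    [1,0,35,40,0,0,-8],
    [1,0,35,0,0,0,-8],
    [1,0,35,0,0,0,-8],
    [1,0,35,0,0,0,-8],
    [1,0,35,0,0,0,-8],
    [1,0,35,0,0,0,-8],
    [1,0,35,0,0,0,-8],
    [1,0,35,0,0,0,-8],
    [1,0,35,0,0,0,-8],
    [1,0,35,0,0,0,-8]
  ]
}}

```text
time: 23.3
position: [0.5606, -0.0217, 0.0979]
tcp_rot: [0.0, 0.995, 0.098, 0.0]
ft_force: [-0.2, 0.4, -0.5]
opening: 0.0098
```

{"op": "apply_moves", "data": {
  "commands": [
    [1,0,35,0,0,0,-8],
    [1,0,0,0,0,0,-6],
    [1,0,0,0,0,0,0]
  ]
}}

```text
time: 23.6
position: [0.5606, 0.013, 0.0978]
tcp_rot: [0.0, 1.0, -0.02, 0.0]
ft_force: [-0.6, 0.2, -0.4]
opening: 0.0095
```

Run:
```python
from h import *
p,q,s=tcp(); print(p.round(4),yaw(),s["opening"])
i,im=shot("w15")
for c in caps(i,im,.0125): print(*c)
```

```text
[0.5606 0.013  0.0978] -2.244144703799602 0.009450791761566914
[176. 165.] 342 [600.3 107.5]
[204. 171.] 327 [593.8  82.6]
[237. 172.] 321 [591.6  52.4]
[278. 201.] 1074 [562.6  15.3]
[283. 236.] 56 [527.5  12. ]
```

{"op": "apply_moves", "data": {
  "commands": [
    [1,0,2,-40,0,0,0],
    [1,0,0,-45,0,0,0],
    [1,0,0,-25,0,0,0],
    [1,0,0,-9,0,0,0],
    [1,0,0,0,0,0,0],
    [0.8,0,0,0,0,0,0],
    [0.8,0,0,0,0,0,0],
    [0.8,0,0,0,0,0,0],
    [0.8,0,0,25,0,0,0],
    [0.8,0,0,45,0,0,0],
    [0.5,0,0,45,0,0,0],
    [0,0,0,20,0,0,0]
  ]
}}

```text
time: 24.85
position: [0.564, 0.0136, 0.1191]
tcp_rot: [0.0, 1.0, -0.02, 0.004]
ft_force: [0.1, -0.0, -0.3]
opening: 0.0452
```

Run:
```python
from h import *
p,q,s=tcp(); print(p.round(4),yaw(),s["opening"])
i,im=shot("w16")
for c in caps(i,im,.0125): print(*c)
cv2.imwrite("pics/z16.png",im[:,:,::-1])
```

```text
[0.564  0.0136 0.1191] -2.333729945078288 0.04519751095554969
[184. 166.] 292 [600.4 107.5]
[281. 170.] 275 [592.5  12.4]
[210. 172.] 269 [593.8  82.6]
[241. 173.] 272 [591.7  52.4]
```

View pics/z16.png

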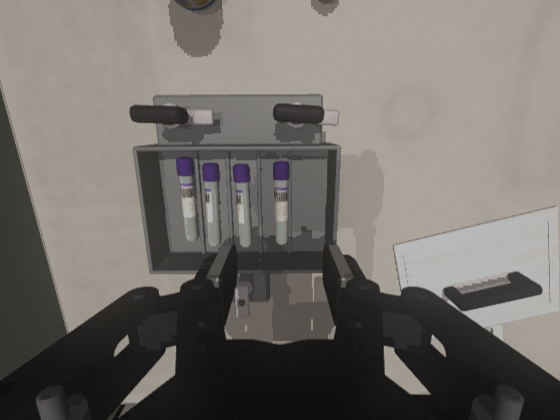

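{"op": "apply_moves", "data": {
  "commands": [
    [0,-9,-19,0,0,0,8.5],
    [0,-9,-19,0,0,0,8.5],
    [0,-9,-19,0,0,0,8.5],
    [0,-9,-19,0,0,0,8.5],
    [0,-9,-19,0,0,0,8.5],
    [0,-9,-19,0,0,0,8.5],
    [0,-9,-19,0,0,0,8.5],
    [0,-10,-19,0,0,0,8.5],
    [0,-10,-19,0,0,0,8.5],
    [0,-10,-19,0,0,0,8.5],
    [0,-10,-19,0,0,0,8.5],
    [0,-8,-16,0,0,0,8.5]
  ]
}}

```text
time: 26.1
position: [0.4489, -0.2121, 0.1134]
tcp_rot: [-0.0, 0.643, 0.766, -0.0]
ft_force: [0.1, -0.5, -0.2]
opening: 0.0854
```

{"op": "apply_moves", "data": {
  "commands": [
    [0,0,0,0,0,0,3],
    [0,0,0,0,0,0,0]
  ]
}}

```text
time: 26.3
position: [0.4492, -0.2116, 0.1134]
tcp_rot: [-0.0, 0.625, 0.78, -0.0]
ft_force: [-0.5, 0.7, -0.6]
opening: 0.0854
```

Run:
```python
from h import *
p,q,s=tcp(); print(p.round(4),yaw(),s["time"])
i,im=shot("w17"); np.save("i17.npy",i,allow_pickle=True)
for l in ["lid_grip","lid_eye"]:
    for d in imaging.silhouettes("wrist",l): print(l,d["score"],d["extent"],d["pixels"].sum())
cv2.imwrite("pics/z17.png",im[:,:,::-1])
```

```text
[ 0.4492 -0.2116  0.1134] 102.5867335458914 26.3
lid_grip 0.58 [186.2, 103.2, 357.7, 271.4] 22641
lid_eye 0.85 [181.4, 102.7, 356.5, 271.8] 22688
```

View pics/z17.png

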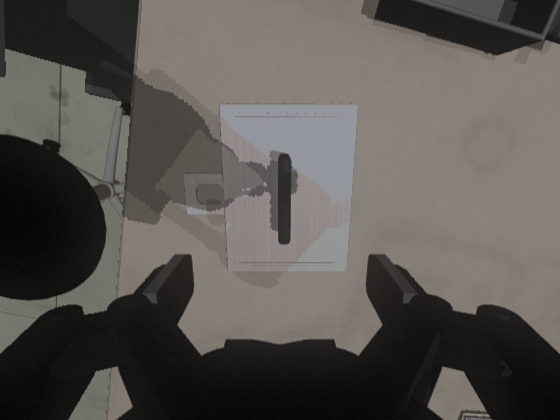

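Run:
```python
from h import *
from scipy.optimize import least_squares
i=np.load("i17.npy",allow_pickle=True).item()
def fit(i,cor,px,x0):
    def f(x):
        c,s=np.cos(x[2]),np.sin(x[2])
        return np.ravel([w2p(i,[x[0]+(c*a-s*b)/1000,x[1]+(s*a+c*b)/1000,z/1000])-p for (a,b,z),p in zip(cor,px)])
    o=least_squares(f,x0,loss="soft_l1"); return o.x,f(o.x).reshape(-1,2).round(1).tolist()
x,e=fit(i,[(-62,88,4),(70,88,4),(70,-88,4),(-62,-88,4),(-102,22,4),(-102,-22,4),(0,42,39),(0,-42,39)],[(220,104),(357,104),(347,270),(230,271),(185,173),(188,214),(285,153),(285,244)],[.453,-.211,.21])
print("lid",x,np.degrees(x[2]),e)
```

```text
lid [ 0.45550763 -0.20683881  0.22741354] 13.029835954339198 [[-1.2, -1.6], [2.1, -2.8], [1.6, 0.6], [-1.0, 0.4], [-1.9, -0.5], [-0.8, 0.5], [0.6, 1.8], [0.7, 0.8]]
```

{"op": "apply_moves", "data": {
  "commands": [
    [0,6.3,4.8,-40,0,0,0.4],
    [0,0,0,-40,0,0,0],
    [0,0,0,-35,0,0,0],
    [0,0,0,-15,0,0,0],
    [0,0,0,0,0,0,0],
    [0,0,0,0,0,0,0],
    [1,0,0,0,0,0,0],
    [1,0,0,0,0,0,0],
    [1,0,0,0,0,0,0],
    [1,0,0,0,0,0,0],
    [1,0,0,0,0,0,0],
    [1,0,0,0,0,0,0]
  ],
  "newtons": 90
}}

```text
time: 27.65
position: [0.4558, -0.2065, -0.0157]
tcp_rot: [-0.0, 0.622, 0.783, -0.0]
ft_force: [-3.8, -0.4, 5.8]
opening: 0.0097
```

{"op": "apply_moves", "data": {
  "commands": [
    [1,0,0,30,0,0,0],
    [1,0,0,45,0,0,0],
    [1,0,0,45,0,0,0],
    [1,0,0,40,0,0,0],
    [1,0,0,0,0,0,0],
    [1,0,0,0,0,0,0]
  ]
}}

```text
time: 28.25
position: [0.4564, -0.2064, 0.1442]
tcp_rot: [0.001, 0.622, 0.783, 0.0]
ft_force: [-0.7, -0.5, -3.0]
opening: 0.009
```

Run:
```python
from h import *
from scipy.optimize import least_squares
p,q,s=tcp(); print(p.round(4),yaw(),s["opening"],s["ft_force"])
w=imaging.camera_info("wrist"); ct=q.inv().apply(w["xyz"]-p); cr=q.inv()*rot(w["orientation"])
p2=np.array([.564,.0136,.1191]); q2=rot([0,1,-.02,.004]); print(np.degrees(np.arctan2(*q2.apply([1,0,0])[[1,0]])))
Q=(q2*cr).as_quat(); i={"mtx":w["mtx"],"xyz":p2+q2.apply(ct),"orientation":[Q[3],*Q[:3]]}
cor=[(60,89,50),(60,-89,50),(-60,-89,50),(-60,89,50),(84,50,92),(84,-50,92),(103,75,32),(103,-75,32)]; px=[(137,147),(338,147),(335,272),(150,272),(159,110),(299,110),(155,97),(321,97)]
def f(x):
    c,s=np.cos(x[2]),np.sin(x[2])
    return np.ravel([w2p(i,[x[0]+(c*a-s*b)/1000,x[1]+(s*a+c*b)/1000,z/1000])-p for (a,b,z),p in zip(cor,px)])
o=least_squares(f,[.557,.046,0],loss="soft_l1"); print(o.x,np.degrees(o.x[2]),f(o.x).reshape(-1,2).round(1).tolist())
x=o.x;c,s=np.cos(x[2]),np.sin(x[2]);print("stud px",w2p(i,[x[0]-.084*c,x[1]-.084*s,.0605]))
# caps-lanes check: ribs? top camera fit of carrier & stud silhouettes
```

```text
[ 0.4564 -0.2064  0.1442] 103.0427812261052 0.009024400919641023 [-0.65430618 -0.46062041 -2.98669963]
-2.2915623169167936
[ 0.55903337  0.04744591 -0.03851694] -2.2068580961740256 [[-4.7, -0.9], [5.1, -1.2], [1.1, 2.5], [-0.9, 2.8], [-4.3, 3.7], [2.0, 3.5], [-3.1, -2.8], [4.3, -3.1]]
stud px [242.1432368  303.16471843]
```

{"op": "apply_moves", "data": {
  "commands": [
    [1,11,36,0,0,0,-7.6],
    [1,11,36,0,0,0,-7.6],
    [1,11,36,0,0,0,0],
    [1,11,36,0,0,0,0],
    [1,11,36,0,0,0,0],
    [1,12,37,0,0,0,0],
    [1,12,37,0,0,0,0],
    [1,0,0,0,-0.3,-8.2,0],
    [1,0,0,0,-0.3,-8.2,0],
    [1,0,0,0,-0.3,-8.2,0],
    [1,0,0,0,-0.3,-8.4,0],
    [1,0,0,0,0,0,0]
  ]
}}

```text
time: 29.45
position: [0.52, 0.0468, 0.1275]
tcp_rot: [0.197, 0.692, 0.668, 0.188]
ft_force: [-2.2, -0.3, -5.5]
opening: 0.0094
```

```bash
cat > lid.py <<'E'
from h import *
L=.0457; ST=np.array([.4751,.0506]); ps=np.radians(-2.21); e=np.array([np.cos(ps),np.sin(ps)]); n=np.array([-e[1],e[0]])
def lid(s,b,h):  # lid point: s from eye along lid x, b along lid y, h above underside -> carrier u (from stud), v, z in mm
    p,q,_=tcp(); g=q.apply([0,0,-L])+p
    ly=q.apply([1,0,0]); lz=q.apply([0,0,-1]); lx=np.cross(ly,lz)
    w=g+lx*(s-76)/1000+ly*b/1000+lz*(h-30)/1000
    return w
def uvz(w): d=w[:2]-ST; return (np.array([d@e,d@n,w[2]])*1000).round(1)
if __name__=="__main__":
    p,q,s=tcp(); lx=np.cross(q.apply([1,0,0]),q.apply([0,0,-1]))
    print("t",s["time"],"tcp",p.round(4),"F",s["ft_force"].round(1),"M",s["wrist_torque"].round(2),"op",round(s["opening"],4))
    print("tilt",np.degrees(np.arcsin(lx[2])).round(2),"yawerr",(np.degrees(np.arctan2(lx[1],lx[0]))+2.21).round(2),"roll",np.degrees(np.arcsin(q.apply([1,0,0])[2])).round(2))
    print("striptop",uvz(lid(-14,0,4)),"tongueend",uvz(lid(-26,0,0)),"inner",uvz(lid(14,0,0)),"far",uvz(lid(146,0,2)))
E
python3 lid.py
python3 - <<'E'
from h import *
j,im=shot("s18","side"); i,im2=shot("w18")
print([ (d["score"],d["extent"]) for d in imaging.silhouettes("side","lid_eye")])
from lid import *
print("pred side: eye",w2p(j,lid(0,0,2)),"strip",w2p(j,lid(-26,22,2)),w2p(j,lid(-26,-22,2)),"far",w2p(j,lid(146,88,2)),w2p(j,lid(146,-88,2)),"stud",w2p(j,[*ST,.0605]))
a=cv2.resize(im[80:260,130:350],(440,360),interpolation=cv2.INTER_CUBIC); b=im2[30:390,110:450]
cv2.imwrite("pics/z18.png",np.hstack([a,b])[:,:,::-1])
E
```

```text
t 29.45 tcp [0.52   0.0468 0.1275] F [-2.2 -0.3 -5.5] M [-0.02  0.78 -0.02] op 0.0094
tilt 31.63 yawerr 0.2 roll -0.16
striptop [-42.   -2.3  97.1] tongueend [-50.1  -2.4  87.4] inner [-16.   -2.3 108.4] far [ 95.3  -1.9 179.3]
[(0.9, [185.5, 109.4, 252.4, 170.8])]
pred side: eye [200.26288258 149.88227758] strip [191.0029867  151.78559035] [191.40414798 160.46883277] far [247.67942854 100.44285681] [258.48740376 130.18071796] stud [208.52706557 170.13177279]
```

View pics/z18.png

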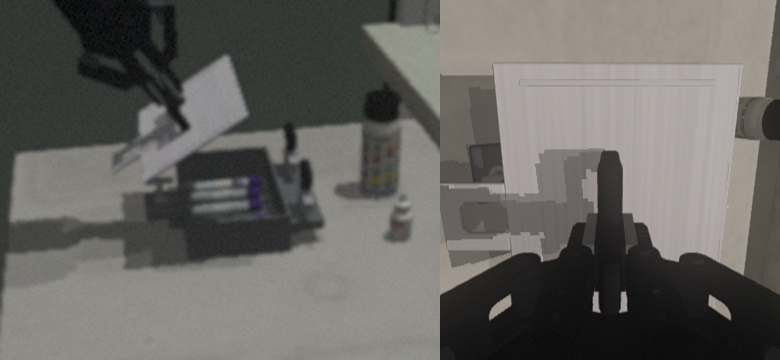

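```bash
cat > chk.py <<'E'
from lid import *
def pred(i,cx=0,cz=0):
    P=[(-26,22,2),(-26,-22,2),(14,88,2),(14,-88,2),(146,88,2),(146,-88,2)]
    U=np.array([w2p(i,lid(*a)+np.array([cx,0,cz])/1000) for a in P]); return [*U.min(0).round(1),*U.max(0).round(1)]
j=imaging.camera_info("side")
for cam in ("side","top"):
    shot("c_"+cam,cam); k=imaging.camera_info(cam)
    for d in imaging.silhouettes(cam,"lid_eye")[:1]: print(cam,round(d["score"],2),[round(float(x),1) for x in d["extent"]],"pred",pred(k))
E
python3 chk.py; python3 lid.py
```

```text
side 0.8 [190.5, 102.2, 259.4, 163.3] pred [np.float64(192.5), np.float64(98.7), np.float64(259.9), np.float64(163.1)]
top 0.71 [180.8, 215.3, 250.4, 272.1] pred [np.float64(181.4), np.float64(215.2), np.float64(252.1), np.float64(275.6)]
t 29.8 tcp [0.5374 0.0477 0.1457] F [ 0.6  0.6 -2.8] M [ 0.05  0.54 -0.04] op 0.0098
tilt 33.11 yawerr 0.0 roll 0.06
striptop [-23.7  -0.5 113. ] tongueend [-31.6  -0.5 103.1] inner [  1.9  -0.5 124.9] far [111.4  -0.5 198.7]
```

{"op": "apply_moves", "data": {
  "commands": [
    [1,2,0.5,-20,0,0,0],
    [1,0,0,-20,0,0,0],
    [1,0,0,-10,0,0,0],
    [1,0,0,0,0,0,0],
    [1,0,0,0,0,0,0]
  ]
}}

```text
time: 30.3
position: [0.5379, 0.0482, 0.0943]
tcp_rot: [0.205, 0.691, 0.665, 0.198]
ft_force: [-0.2, 0.5, -2.8]
opening: 0.0094
```

```bash
python3 lid.py;python3 chk.py
python3 - <<'E'
from h import *
d=cv2.imread("pics/c_side.png")
cv2.imwrite("pics/z19.png",cv2.resize(d[120:200,170:270],(800,600),interpolation=cv2.INTER_CUBIC))
E
```

```text
t 30.3 tcp [0.5379 0.0482 0.0943] F [-0.2  0.5 -2.8] M [0.02 0.55 0.02] op 0.0094
tilt 33.05 yawerr 0.04 roll 0.04
striptop [-23.3  -0.   61.8] tongueend [-31.2  -0.   51.9] inner [ 2.3  0.  73.7] far [1.119e+02 1.000e-01 1.473e+02]
side 0.96 [193.8, 121.1, 261.5, 187.2] pred [np.float64(195.0), np.float64(118.2), np.float64(260.7), np.float64(183.1)]
top 0.71 [184.5, 217.1, 251.5, 269.0] pred [np.float64(185.0), np.float64(217.2), np.float64(252.9), np.float64(275.2)]
```

View pics/z19.png

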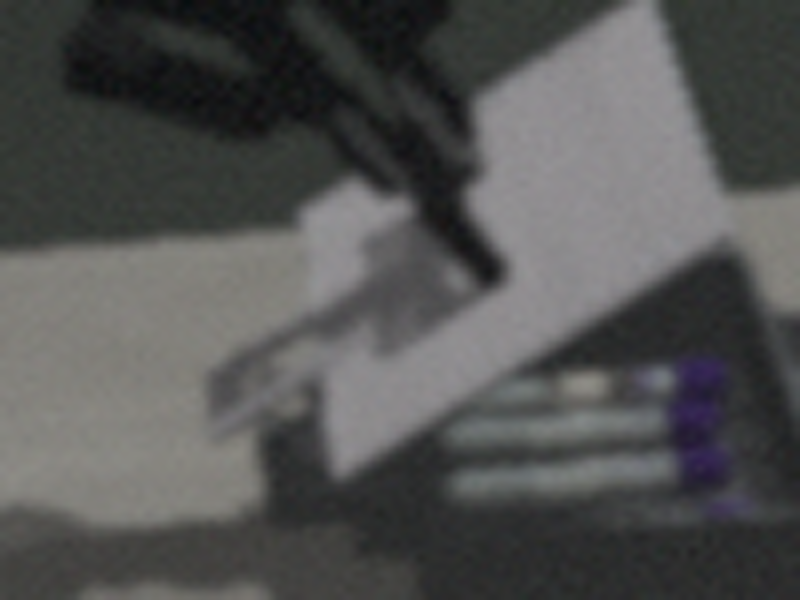

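{"op": "apply_moves", "data": {
  "commands": [
    [1,2,0,-4,0,0,0],
    [1,0,0,-4,0,0,0],
    [1,0,0,0,0,0,0],
    [1,0,0,0,0,0,0]
  ]
}}

```text
time: 30.9
position: [0.5398, 0.0487, 0.0862]
tcp_rot: [0.205, 0.691, 0.665, 0.198]
ft_force: [2.1, 4.3, -2.4]
opening: 0.0097
```

```bash
python3 lid.py;python3 chk.py
python3 - <<'E'
from lid import *
j=imaging.camera_info("side")
for n,a in [("tongueL",lid(-26,22,4)),("tongueR",lid(-26,-22,4)),("studA",[*(ST-e*.017),.0605]),("studB",[*(ST+e*.017),.0605])]: print(n,w2p(j,a).round(1))
E
```

```text
t 30.9 tcp [0.5398 0.0487 0.0862] F [ 2.1  4.3 -2.4] M [ 0.88 -0.06  0.19] op 0.0097
tilt 33.11 yawerr -0.01 roll 0.11
striptop [-21.5   0.6  53.5] tongueend [-29.3   0.6  43.6] inner [ 4.2  0.6 65.5] far [113.6   0.6 139.2]
side 0.71 [232.8, 167.9, 261.6, 175.0] pred [np.float64(195.8), np.float64(121.5), np.float64(261.3), np.float64(186.6)]
top 0.65 [185.0, 217.2, 253.7, 267.2] pred [np.float64(185.5), np.float64(217.0), np.float64(252.9), np.float64(274.6)]
tongueL [195.3 171.5]
tongueR [195.8 180.7]
studA [201.3 170.7]
studB [215.7 169.6]
```

{"op": "apply_moves", "data": {
  "commands": [
    [1,0,2.5,0,0,0,0],
    [1,0,0,0,0,0,0],
    [1,0,0,0,0,0,0]
  ]
}}

```text
time: 31.4
position: [0.5379, 0.0504, 0.0846]
tcp_rot: [0.204, 0.691, 0.666, 0.196]
ft_force: [0.1, 0.1, -2.3]
opening: 0.0095
```

```bash
python3 lid.py
python3 - <<'E'
from lid import *
i,im=shot("w20"); q=tcp()
for l in ("stud_neck","lid_eye"):
    for d in imaging.silhouettes("wrist",l)[:3]: print(l,round(d["score"],2),d["extent"])
print("eye rect px",[w2p(i,lid(s,b,4)).round().tolist() for s in(-14,14) for b in(-10,10)],"head",[w2p(i,[*(ST+e*a+n*b),.0605]).round().tolist() for a in(-.017,.017) for b in (-.0065,.0065)])
E
```

```text
t 31.4 tcp [0.5379 0.0504 0.0846] F [ 0.1  0.1 -2.3] M [0.06 0.6  0.01] op 0.0095
tilt 32.88 yawerr 0.11 roll -0.03
striptop [-23.5   2.1  52.2] tongueend [-31.4   2.1  42.4] inner [ 2.2  2.1 64.1] far [111.9   2.3 137.4]
stud_neck 0.57 [125.9, 89.5, 209.5, 259.1]
lid_eye 0.87 [105.7, 90.1, 411.2, 343.8]
eye rect px [[131.0, 262.0], [127.0, 231.0], [178.0, 262.0], [174.0, 231.0]] head [[144.0, 263.0], [141.0, 243.0], [200.0, 250.0], [199.0, 232.0]]
```

{"op": "apply_moves", "data": {
  "commands": [
    [1,4,1,0,0,0,0],
    [1,4,0,0,0,0,0],
    [1,2,0,0,0,0,0],
    [1,0,0,0,0,0,0],
    [1,0,0,0,0,0,0]
  ]
}}

```text
time: 32.05
position: [0.5491, 0.0517, 0.0855]
tcp_rot: [0.204, 0.691, 0.665, 0.197]
ft_force: [0.1, 0.3, -2.8]
opening: 0.0097
```

```bash
python3 lid.py
```

```text
t 32.05 tcp [0.5491 0.0517 0.0855] F [ 0.1  0.3 -2.8] M [0.04 0.61 0.05] op 0.0097
tilt 33.0 yawerr 0.04 roll 0.03
striptop [-12.4   3.9  53. ] tongueend [-20.2   3.9  43.1] inner [13.3  3.9 64.9] far [122.9   4.  138.5]
```

{"op": "apply_moves", "data": {
  "commands": [
    [1,3,0,0,0,0,0],
    [1,2,0,0,0,0,0],
    [1,2,0,0,0,0,0],
    [1,0,0,0,0,0,0],
    [1,0,0,0,0,0,0]
  ]
}}

```text
time: 32.55
position: [0.5558, 0.0517, 0.0853]
tcp_rot: [0.204, 0.691, 0.665, 0.197]
ft_force: [0.1, -0.6, -2.7]
opening: 0.0094
```

```bash
python3 lid.py
```

```text
t 32.55 tcp [0.5558 0.0517 0.0853] F [ 0.1 -0.6 -2.7] M [0.05 0.77 0.01] op 0.0094
tilt 32.98 yawerr 0.04 roll 0.03
striptop [-5.6  4.1 52.9] tongueend [-13.5   4.1  43. ] inner [20.   4.2 64.8] far [129.7   4.2 138.3]
```

{"op": "apply_moves", "data": {
  "commands": [
    [1,0,0,3,0,0,0],
    [1,0,0,3,0,0,0],
    [1,0,0,0,0,0,0]
  ]
}}

```text
time: 32.85
position: [0.5545, 0.0516, 0.0902]
tcp_rot: [0.204, 0.691, 0.665, 0.196]
ft_force: [-0.0, -0.2, -9.6]
opening: 0.0096
```

```bash
python3 lid.py
```

```text
t 32.85 tcp [0.5545 0.0516 0.0902] F [-0.  -0.2 -9.6] M [ 0.12  0.86 -0.  ] op 0.0096
tilt 32.85 yawerr 0.04 roll 0.02
striptop [-7.  4. 58.] tongueend [-14.9   4.   48.1] inner [18.7  4.  69.8] far [128.5   4.1 143.1]
```

{"op": "apply_moves", "data": {
  "commands": [
    [1,1,0,-5,0,0,0],
    [1,0,0,0,0,0,0],
    [1,2,0,-6.3,0.16,4.1,0],
    [1,1.8,0,-6.6,0.16,4.1,0],
    [1,1.2,0,-6.5,0.16,4.1,0],
    [1,0.7,0,-6.4,0.16,4.1,0],
    [1,0,0,0,0,0,0],
    [1,0,0,0,0,0,0],
    [1,0,0,0,0,0,0]
  ]
}}

```text
time: 33.75
position: [0.5625, 0.0517, 0.0606]
tcp_rot: [0.104, 0.713, 0.686, 0.101]
ft_force: [-3.6, 0.2, -3.6]
opening: 0.0094
```

```bash
python3 lid.py
```

```text
t 33.75 tcp [0.5625 0.0517 0.0606] F [-3.6  0.2 -3.6] M [0.03 0.98 0.  ] op 0.0094
tilt 16.63 yawerr 0.05 roll 0.05
striptop [-4.5  4.4 53.7] tongueend [-14.9   4.4  46.5] inner [23.4  4.4 57.9] far [149.3   4.5  97.6]
```

{"op": "apply_moves", "data": {
  "commands": [
    [1,-2,0,0,0,0,0],
    [1,0.2,0,-6.4,0.16,4.1,0],
    [1,-0.2,0,-6.3,0.16,4.1,0],
    [1,-0.7,0,-6.2,0.16,4.1,0],
    [1,0,0,0,0,0,0],
    [1,0,0,0,0,0,0]
  ]
}}

```text
time: 34.35
position: [0.5616, 0.0517, 0.0426]
tcp_rot: [0.028, 0.72, 0.693, 0.028]
ft_force: [0.5, -0.1, -2.7]
opening: 0.0097
```

```bash
python3 lid.py
```

```text
t 34.35 tcp [0.5616 0.0517 0.0426] F [ 0.5 -0.1 -2.7] M [-0.06  0.09 -0.02] op 0.0097
tilt 4.56 yawerr 0.04 roll 0.08
striptop [-4.9  4.3 55. ] tongueend [-16.5   4.3  50.1] inner [23.4  4.4 53.3] far [154.8   4.4  65.8]
```

{"op": "apply_moves", "data": {
  "commands": [
    [1,-0.7,0,-4,0.09,2.3,0],
    [1,-0.7,0,-3.5,0.09,2.25,0],
    [1,0,0,0,0,0,0],
    [1,0,0,0,0,0,0]
  ]
}}

```text
time: 34.75
position: [0.5593, 0.0518, 0.0352]
tcp_rot: [-0.001, 0.72, 0.694, 0.0]
ft_force: [-0.5, -0.3, -2.7]
opening: 0.0093
```

```bash
python3 lid.py
```

```text
t 34.75 tcp [0.5593 0.0518 0.0352] F [-0.5 -0.3 -2.7] M [ 0.02  0.   -0.  ] op 0.0093
tilt -0.05 yawerr 0.04 roll 0.09
striptop [-5.9  4.3 55. ] tongueend [-17.9   4.3  51. ] inner [22.1  4.4 50.9] far [154.1   4.5  52.8]
```

{"op": "apply_moves", "data": {
  "commands": [
    [1,-4,0.2,0,0,0,0],
    [1,-4,0.1,0,0,0,0],
    [1,0,0,-0.8,0,0,0],
    [1,0,0,0,0,0,0],
    [1,0,0,0,0,0,0]
  ]
}}

```text
time: 35.25
position: [0.5496, 0.0521, 0.0343]
tcp_rot: [-0.003, 0.72, 0.694, -0.002]
ft_force: [-6.1, -0.4, 6.6]
opening: 0.0093
```

```bash
python3 lid.py
```

```text
t 35.25 tcp [0.5496 0.0521 0.0343] F [-6.1 -0.4  6.6] M [-0.01  0.9   0.02] op 0.0093
tilt -0.34 yawerr 0.04 roll 0.08
striptop [-15.5   4.3  54.6] tongueend [-27.6   4.3  50.6] inner [12.4  4.3 50.4] far [144.4   4.4  51.6]
```

{"op": "apply_moves", "data": {
  "commands": [
    [0.6,0,0,0,0,0,0],
    [0.6,0,0,0,0,0,0],
    [0.5,0,0,0,0,0,0],
    [0.5,0,0,30,0,0,0],
    [0.5,0,0,40,0,0,0],
    [0.5,0,0,40,0,0,0],
    [0.5,0,0,0,0,0,0],
    [0.5,0,0,0,0,0,0]
  ],
  "newtons": 40
}}

```text
time: 36.05
position: [0.5522, 0.0521, 0.1453]
tcp_rot: [-0.001, 0.72, 0.694, 0.0]
ft_force: [0.2, 0.3, 0.1]
opening: 0.0427
```

```bash
python3 lid.py | head -1
python3 - <<'E'
from h import *
i,im=shot("w21"); np.save("i21.npy",i,allow_pickle=True)
for l in ("lid_eye","wing_left","carrier"):
    for d in imaging.silhouettes("wrist",l)[:4]: print(l,round(d["score"],2),np.round(d["extent"],0))
j,ims=shot("s21","side")
print([ (d["score"],np.round(d["extent"])) for d in imaging.silhouettes("side","lid_eye")[:2]])
cv2.imwrite("pics/z21.png",np.hstack([cv2.resize(im[20:320,60:460],(460,345)),cv2.resize(ims[125:215,185:290],(330,345),interpolation=cv2.INTER_CUBIC)])[:,:,::-1])
E
```

```text
t 36.05 tcp [0.5522 0.0521 0.1453] F [0.2 0.3 0.1] M [-0.   -0.04 -0.02] op 0.0427
lid_eye 0.73 [172. 105. 356. 286.]
wing_left 0.67 [368. 126. 401. 187.]
carrier 0.6 [180. 124. 402. 279.]
carrier 0.5 [370. 127. 404. 189.]
[(0.66, array([196., 149., 274., 193.])), (0.53, array([279., 160., 286., 185.]))]
```

View pics/z21.png

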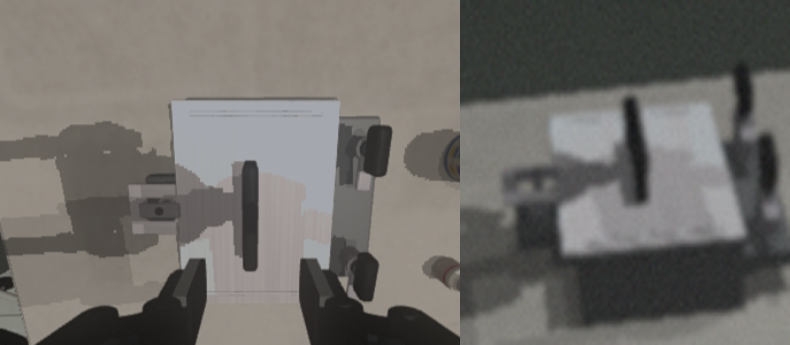

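Run:
```python
from h import *
i=np.load("i21.npy",allow_pickle=True).item(); im=cv2.imread("pics/w21.png")
def C(x): c,s=np.cos(-.0386),np.sin(-.0386); return lambda a,b,z:[x[0]+(c*a-s*b)/1000,x[1]+(s*a+c*b)/1000,z/1000]
g=cv2.cvtColor(im,cv2.COLOR_BGR2GRAY); m=(g<45).astype(np.uint8); n,l,st,ce=cv2.connectedComponentsWithStats(m)
for k in range(1,n):
    if st[k,4]>300 and st[k,4]<6000:
        ys,xs=np.nonzero(l==k); r_=cv2.minAreaRect(np.c_[xs,ys].astype(np.float32)); print(st[k],ce[k].round(),np.round(r_[1],0),round(r_[2],1),(p2w(i,*ce[k],.083)*1000).round(1))
for y in (.0474,.051):
    f=C((.559,y)); 
    for b in (50,-50): print(y,b,"pred top z92",w2p(i,f(84,b,92)).round(),"mid z80",w2p(i,f(84,b,80)).round(),"ends",w2p(i,f(84,b+18,92)).round(),w2p(i,f(84,b-18,92)).round(),np.round(f(84,b,92),4))
    print("lid/handle",w2p(i,f(-8,42,89)).round(),w2p(i,f(-8,-42,89)).round(),"stud",w2p(i,f(-84,0,60.5)).round())
for cam in ("wrist","top","side"):
  if cam!="wrist": shot("c22"+cam,cam)
  k=imaging.camera_info(cam)
  for d in imaging.silhouettes(cam,"wing_left")[:4]:
    ys,xs=np.nonzero(d["pixels"]); print(cam,round(d["score"],2),np.round(d["extent"]),(p2w(k,xs.mean(),ys.mean(),.083)*1000).round(1))
```

```text
[   0  138   53  157 5835] [ 20. 213.] [156.  52.] 90.0 [327.3  57.4  83. ]
[ 517  139   43   62 2088] [541. 170.] [61. 42.] 90.0 [774.   78.4  83. ]
[367 240  21  42 540] [376. 261.] [18. 41.] 7.1 [ 6.397e+02 -5.000e-01  8.300e+01]
0.0474 50 pred top z92 [392. 158.] mid z80 [387. 156.] ends [394. 134.] [390. 180.] [0.6449 0.0941 0.092 ]
0.0474 -50 pred top z92 [380. 271.] mid z80 [376. 265.] ends [382. 252.] [378. 289.] [ 0.641  -0.0058  0.092 ]
lid/handle [277. 167.] [277. 261.] stud [197. 207.]
0.051 50 pred top z92 [392. 153.] mid z80 [387. 152.] ends [395. 130.] [390. 176.] [0.6449 0.0977 0.092 ]
0.051 -50 pred top z92 [380. 267.] mid z80 [376. 261.] ends [382. 249.] [379. 285.] [ 0.641  -0.0022  0.092 ]
lid/handle [277. 163.] [277. 258.] stud [197. 204.]
wrist 0.67 [368. 126. 401. 187.] [637.   96.4  83. ]
side 0.6 [270. 140. 278. 162.] [642.2  71.3  83. ]
```

{"op": "apply_moves", "data": {
  "commands": [
    [0.5,30,15,0,0,0,0],
    [0.5,31,15,0,0,0,0],
    [0.5,31,16,0,0,0,0],
    [0.5,0,0,-20,0,0,0],
    [0.5,0,0,0,0,0,0],
    [0.5,0,0,0,0,0,0]
  ]
}}

```text
time: 37.2
position: [0.6414, 0.0979, 0.1226]
tcp_rot: [-0.003, 0.72, 0.694, -0.002]
ft_force: [0.7, -0.4, 0.2]
opening: 0.0426
```

Run:
```python
from h import *
p,q,s=tcp(); print(p.round(4),yaw())
i,im=shot("w22"); im=im[:,:,::-1]
g=cv2.cvtColor(np.ascontiguousarray(im),cv2.COLOR_BGR2GRAY); m=(g<45).astype(np.uint8); n,l,st,ce=cv2.connectedComponentsWithStats(m)
for k in range(1,n):
    if 200<st[k,4]<6000:
        ys,xs=np.nonzero(l==k); r_=cv2.minAreaRect(np.c_[xs,ys].astype(np.float32)); print(st[k],ce[k].round(),np.round(r_[1],0),round(r_[2],1),(p2w(i,*ce[k],.085)*1000).round(1))
for l_ in ("wing_left","catch_left"):
  for d in imaging.silhouettes("wrist",l_)[:4]:
    ys,xs=np.nonzero(d["pixels"]); print(l_,round(d["score"],2),np.round(d["extent"]),(p2w(i,xs.mean(),ys.mean(),.085)*1000).round(1))
print("pred",[w2p(i,[.6445,.0977+d,z]).round().tolist() for d in(-.018,0,.018) for z in (.092,.068)])
```

```text
[0.6414 0.0979 0.1226] 87.83010135747297
[ 409  211   84   72 4422] [451. 247.] [83. 66.] 28.1 [779.7  68.6  85. ]
wing_left 0.81 [274. 189. 293. 246.] [645.5  99.2  85. ]
catch_left 0.69 [271. 191. 299. 245.] [645.5  98.8  85. ]
catch_left 0.49 [ 85. 157. 302. 344.] [621.6  82.8  85. ]
pred [[283.0, 243.0], [283.0, 232.0], [282.0, 221.0], [282.0, 212.0], [281.0, 198.0], [281.0, 191.0]]
```

{"op": "apply_moves", "data": {
  "commands": [
    [0.5,3,0,-30,0,0,0],
    [0.5,0,0,-30,0,0,0],
    [0.5,0,0,-18,0,0,0],
    [0.5,0,0,0,0,0,0],
    [0.5,0,0,0,0,0,0],
    [1,0,0,0,0,0,0],
    [1,0,0,0,0,0,0],
    [1,0,0,0,0,0,0],
    [1,0,0,0,0,0,0]
  ],
  "newtons": 60
}}

```text
time: 38.25
position: [0.6445, 0.0982, 0.0479]
tcp_rot: [-0.003, 0.72, 0.693, -0.002]
ft_force: [-8.2, -0.1, 9.4]
opening: 0.0094
```

{"op": "apply_moves", "data": {
  "commands": [
    [1,-1,0,2,0,0,0],
    [1,0,0,0,0,0,-6],
    [1,0,0,0,0,0,-6],
    [1,0,0,0,0,0,-6],
    [1,0,0,0,0,0,-6],
    [1,0,0,0,0,0,-6],
    [1,0,0,0,0,0,0]
  ]
}}

```text
time: 38.95
position: [0.6448, 0.0982, 0.0481]
tcp_rot: [-0.002, 0.875, 0.483, -0.0]
ft_force: [-0.3, 0.4, -0.1]
opening: 0.0096
```

{"op": "apply_moves", "data": {
  "commands": [
    [1,0,0,0,0,0,-7.7],
    [1,0,0,0,0,0,-7.7],
    [1,0,0,0,0,0,-7.7],
    [1,0,0,0,0,0,-7.7],
    [1,0,0,0,0,0,-7.7],
    [1,0,0,0,0,0,-7.7],
    [1,0,0,0,0,0,-7.7],
    [1,0,0,0,0,0,-7.7],
    [1,0,0,0,0,0,0],
    [1,0,0,0,0,0,0],
    [1,0,0,0,0,0,0]
  ]
}}

```text
time: 40.05
position: [0.6453, 0.0976, 0.0481]
tcp_rot: [-0.002, 1.0, -0.031, 0.001]
ft_force: [0.5, -2.7, -0.7]
opening: 0.0087
```

Run:
```python
from h import *
p,q,s=tcp(); print(p.round(4),yaw(),s["ft_force"],s["wrist_torque"])
```

```text
[0.6453 0.0976 0.0481] -3.602072277034541 [ 0.4539479  -2.67550146 -0.68383636] [-0.48968486 -0.17853308 -0.00897305]
```

{"op": "apply_moves", "data": {
  "commands": [
    [0.5,0,0,0,0,0,0],
    [0.5,0,0,0,0,0,0],
    [0.5,0,0,0,0,0,0],
    [0.5,0,0,35,0,0,0],
    [0.5,0,0,40,0,0,0],
    [0.5,0,-14,0,0,0,8.5],
    [0.5,0,-14,0,0,0,8.5],
    [0.5,0,-14,0,0,0,8.5],
    [0.5,0,-14,0,0,0,8.5],
    [0.5,0,-14,0,0,0,8.5],
    [0.5,-2,-14,0,0,0,8.5],
    [0.5,-2,-14,0,0,0,8.5]
  ]
}}

```text
time: 41.25
position: [0.6407, -0.0002, 0.1229]
tcp_rot: [-0.002, 0.882, 0.47, -0.0]
ft_force: [0.3, -0.4, -0.6]
opening: 0.0428
```

{"op": "apply_moves", "data": {
  "commands": [
    [0.5,0,0,0,0,0,8],
    [0.5,0,0,0,0,0,8],
    [0.5,0,0,0,0,0,8],
    [0.5,0,0,0,0,0,8],
    [0.5,0,0,0,0,0,0],
    [0.5,0,0,0,0,0,0]
  ]
}}

```text
time: 41.85
position: [0.6407, 0.0003, 0.1228]
tcp_rot: [-0.002, 0.722, 0.692, -0.001]
ft_force: [0.4, -0.0, -0.0]
opening: 0.0431
```

Run:
```python
from h import *
p,q,s=tcp(); print(p.round(4),yaw())
i,im=shot("w23")
for l_ in ("wing_left","catch_left"):
  for d in imaging.silhouettes("wrist",l_)[:4]:
    ys,xs=np.nonzero(d["pixels"]); print(l_,round(d["score"],2),np.round(d["extent"]),(p2w(i,xs.mean(),ys.mean(),.085)*1000).round(1))
```

```text
[6.407e-01 3.000e-04 1.228e-01] 87.55417497752457
wing_left 0.64 [240.  75. 306. 103.] [641.   97.2  85. ]
catch_left 0.78 [238.  71. 308. 102.] [640.5  97.3  85. ]
catch_left 0.66 [ 51.  39. 258. 252.] [563.7  62.6  85. ]
```

{"op": "apply_moves", "data": {
  "commands": [
    [0.5,0,-2,-30,0,0,0.2],
    [0.5,0,0,-30,0,0,0],
    [0.5,0,0,-15,0,0,0],
    [0.5,0,0,0,0,0,0],
    [0.5,0,0,0,0,0,0],
    [1,0,0,0,0,0,0],
    [1,0,0,0,0,0,0],
    [1,0,0,0,0,0,0],
    [1,0,0,0,0,0,0]
  ]
}}

```text
time: 42.9
position: [0.641, -0.002, 0.0498]
tcp_rot: [-0.002, 0.72, 0.694, -0.001]
ft_force: [-3.8, 0.4, 6.6]
opening: 0.009
```

{"op": "apply_moves", "data": {
  "commands": [
    [1,-0.5,0,1.5,0,0,0],
    [1,0,0,0,0,0,-6],
    [1,0,0,0,0,0,-6],
    [1,0,0,0,0,0,-6],
    [1,0,0,0,0,0,-6],
    [1,0,0,0,0,0,-6],
    [1,0,0,0,0,0,0]
  ]
}}

```text
time: 43.6
position: [0.6411, -0.002, 0.0499]
tcp_rot: [-0.002, 0.875, 0.484, 0.0]
ft_force: [0.4, 0.4, -0.8]
opening: 0.0087
```

{"op": "apply_moves", "data": {
  "commands": [
    [1,0,0,0,0,0,-7.7],
    [1,0,0,0,0,0,-7.7],
    [1,0,0,0,0,0,-7.7],
    [1,0,0,0,0,0,-7.7],
    [1,0,0,0,0,0,-7.7],
    [1,0,0,0,0,0,-7.7],
    [1,0,0,0,0,0,-7.7],
    [1,0,0,0,0,0,-7.7],
    [1,0,0,0,0,0,0],
    [1,0,0,0,0,0,0],
    [1,0,0,0,0,0,0]
  ]
}}

```text
time: 44.7
position: [0.6414, -0.0023, 0.0499]
tcp_rot: [-0.002, 1.0, -0.031, 0.002]
ft_force: [4.6, -1.2, -0.5]
opening: 0.0082
```

Run:
```python
from h import *
p,q,s=tcp(); print(p.round(4),yaw(),s["ft_force"],s["wrist_torque"],s["opening"])
```

```text
[ 0.6414 -0.0023  0.0499] -3.5064456831248094 [ 4.58516404 -1.20885156 -0.49150616] [-0.33520469 -0.69523011 -0.07644812] 0.008165529720942517
```

{"op": "apply_moves", "data": {
  "commands": [
    [0.5,0,0,0,0,0,0],
    [0.5,0,0,0,0,0,0],
    [0.5,0,0,0,0,0,0],
    [0.5,0,0,35,0,0,0],
    [0.5,0,0,45,0,0,0],
    [0.5,-25,14,45,0,0,0],
    [0.5,-25,14,20,0,0,0],
    [0.5,-25,12,0,0,0,0],
    [0.5,-25,10,0,0,0,0],
    [0.5,-20,0,0,0,0,0],
    [0.5,0,0,0,0,0,0],
    [0.5,0,0,0,0,0,0]
  ]
}}

```text
time: 45.9
position: [0.5217, 0.0473, 0.1915]
tcp_rot: [-0.002, 0.999, -0.032, 0.001]
ft_force: [-0.1, -0.1, 0.0]
opening: 0.0429
```

Run:
```python
from h import *
p,q,s=tcp(); print(p.round(4),yaw(),s["time"])
i,im=shot("w24")
def C(a,b,z): c,s=np.cos(-.0386),np.sin(-.0386); return [.559+(c*a-s*b)/1000,.051+(s*a+c*b)/1000,z/1000]
bgr=np.ascontiguousarray(im[:,:,::-1]); g=cv2.cvtColor(bgr,cv2.COLOR_BGR2GRAY); m=(g<60).astype(np.uint8); n,l,st,ce=cv2.connectedComponentsWithStats(m)
for k in range(1,n):
    if 200<st[k,4]<9000:
        ys,xs=np.nonzero(l==k); W=np.array([p2w(i,u,v,.088)[:2] for u,v in zip(xs,ys)])*1000
        w_,V=np.linalg.eigh(np.cov(W.T)); ex=V[:,1]*np.sign(V[0,1]); print("dark",st[k],W.mean(0).round(),"axis",np.degrees(np.arctan2(ex[1],ex[0])).round(1))
for nme,a in dict(wl=(84,50,92),wr=(84,-50,92),lugL=(54,50,58),lugR=(54,-50,58),lugL0=(84,20,58),lugR0=(84,-80,58)).items(): u,v=w2p(i,C(*a)).round().astype(int); print(nme,u,v,im[v,u] if 0<=v<420 and 0<=u<560 else "")
for l_ in ("lid_eye","catch_left","wing_left","strips","dropper","tube1_mid"):
  for d in imaging.silhouettes("wrist",l_)[:3]: print(l_,round(d["score"],2),np.round(d["extent"]))
t,ti=shot("t24","top")
for l_ in ("lid_eye","strips","dropper","tube1_mid"):
  for d in imaging.silhouettes("top",l_)[:3]: print("top",l_,round(d["score"],2),np.round(d["extent"]))
h=cv2.cvtColor(ti,cv2.COLOR_RGB2HSV); mm=cv2.inRange(h,(115,60,20),(155,255,255)); n,_,st,ce=cv2.connectedComponentsWithStats(mm); print([(ce[k].round(),st[k,4]) for k in range(1,n) if st[k,4]>8])
```

```text
[0.5217 0.0473 0.1915] -3.649592917378807 45.9
dark [317  43  18  45 643] [641.  -0.] axis -7.2
dark [209  46  20  46 695] [644.  97.] axis -0.2
dark [235 161  83  14 707] [552.  47.] axis 88.0
wl 216 68 [48 46 45]
wr 329 64 [45 43 41]
lugL 225 106 [153 146 146]
lugR 323 103 [147 141 140]
lugL0 253 73 [108 106 103]
lugR0 354 71 [147 140 131]
lid_eye 0.68 [191.  96. 359. 253.]
lid_eye 0.51 [212.  43. 231. 111.]
lid_eye 0.45 [312.  39. 336. 109.]
catch_left 0.67 [212.  46. 237. 112.]
wing_left 0.67 [207.  41. 234. 112.]
top lid_eye 0.97 [188. 212. 255. 272.]
top lid_eye 0.49 [202. 192. 208. 205.]
top strips 0.62 [201. 145. 226. 172.]
top dropper 0.69 [190. 217. 256. 273.]
[(array([395., 164.]), np.int32(40)), (array([480., 231.]), np.int32(41)), (array([537., 283.]), np.int32(31)), (array([551., 284.]), np.int32(56))]
```

```bash
python3 -c "
from station import r
print(r.sign_off())"
```

```text
the job is handed in; nothing more can be done
None
```

I laid the four loose tubes in separate lanes of the carrier, hooked the lid under the stud and levelled it onto the rim. I then turned both catches about 91° clockwise and handed the job in at about 46 s. No fifth tube showed in the top or wrist pictures.

**Lid:** With the lid tilted, a small test lift met the underside of the stud's head, so it is held there. After release, the wrist and side pictures show it flat on the rim with the head over the eye.

**Catches:** The last wrist picture puts both wings at the angle expected for about 91.5°. What the network found of each catch reaches past the lid's far edge.

**Bystanders:** I never went near either bottle. The strip bottle shows in its starting place in the last top picture. The network did not find the dropper bottle in the last pictures, only a false match on the carrier; it still stood there in the last picture I viewed, before the catches were turned.

**Disagreements:**
- The finger tips sat about 30 to 40 mm behind the reported TCP, so the first two grasps closed on nothing. I allowed for this from then on.
- My carrier measurement was about 4 mm off in y. The eye touched the side of the stud's head lightly (about 4 N), and I corrected it.

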